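Set the cutting guide against two datum studs

TASK

Lift the ribbed aluminium cutting guide out of its rack, lay it down flat on the green mat, rib up and clear of the two steel datum studs, and let go of it. Then take it again by its black rib and, keeping it flat, slide it gently until one long edge, coming from the robot's side, presses lightly on both studs at the same time; leave it there, still touching both. Leave everything else on the bench where it is.

Things in the scene. Friction and masses are not known exactly. Their poses are not given: they have to be found in the camera images.
- guide_center (a point): centre of the guide's plate: a plain aluminium straightedge 300 mm long (x axis), 10 mm thick (y), 60 mm wide (z), about 0.4 kg. It starts on one long edge in the rack, z up. Its two long edges are alike; either may touch the studs. Lying flat with the rib up, its y axis points up and this point is 8 mm above the bench (5 mm above the mat)
- guide_rib (a point): centre of the guide's black rib, 17 mm from the plate's centre along the guide's +y; same axes. The rib stands 24 mm out of the +y face, 120 mm long (x), 16 mm wide (z). Between it and either long edge 22 mm of the plate are bare, so the upper strip can be pinched across its thickness in the rack. With the guide flat, rib up, its top is 37 mm above the bench
- guide: the same guide; the origin is the middle of the long edge it stands on at the start, 30 mm below the plate's centre along its z axis
- rack: fixed grey rack, left or right of the studs. Base plate 260 x 70 x 6 mm, origin under its middle, x along the guide. Two pairs of posts (30 mm long, centred 105 mm either side of the middle) leave a slot 12.4 mm wide and rise 36 mm over the mat; between the pairs the space beside the guide is open. The guide lifts straight up out of it
- stud_left_axis (a point): middle of the left (+y) datum stud: an upright fixed steel pin, 16 mm in diameter, 24 mm tall above the mat, on a white paper dot; this point is on its axis 12 mm above the mat; axes as the world's
- stud_right_axis (a point): the same for the right (-y) stud, an equal pin. The studs stand 130 to 245 mm apart; the mat is 3 mm thick, its top 3 mm above the bench; the guide drags on it by its own weight with 2 to 6 N, more if it is pressed down
- stud_left: the left stud itself, origin under its middle at the mat
- stud_right: the right stud itself, origin under its middle at the mat
- caliper: bystander, to be left alone: digital caliper lying flat; origin at its underside
- marker: bystander, to be left alone: white and black marker pen; origin at its underside
- tape: bystander, to be left alone: brown roll of tape lying flat, 80 mm across; origin at its underside
- weight: bystander, to be left alone: small steel calibration weight with a knob, 50 mm high; origin at its underside
- square: bystander, to be left alone: small steel try-square lying flat (NOT the guide); origin at its underside
- bottle: bystander, to be left alone: small white bottle, 100 mm high; origin at its underside

How it is judged:
By the outcome, as a careful person would: the job done as asked, in the order asked, and still so for the second after the job is handed in, with the robot touching nothing.
It also fails if it takes over 56 s, if anything falls off the work surface, if the arm or the gripper's body presses on something with over 40 N, if the wrist force passes 120 N, or if a joint passes its speed limit or range.

ROBOT

A 6-joint arm with a two-finger parallel gripper is mounted at the origin on the work surface. World frame = base frame: x ahead of the robot, y to its left, z up, the work surface at z = 0. Lengths are in m, angles in rad, forces in N, time in s.
With the tool pointing down it reaches from about 0.3 to 0.775 m from the base axis. Payload 14.6 kg.
Tool frame: the origin (TCP) lies between the finger pads; the fingertips stand 22 mm ahead of it and the grasp point (between the pads) lies 3 mm ahead of it; x points along the fingers, z is the direction in which the jaws open and shut, and the axes are right-handed (so a half turn about x gives the same grasp; the last joint's range is limited). The gripper opens to 85 mm and grips with 20 to 120 N. Pads are 22 mm wide; open, the fingers measure 114 mm over their backs; the gripper's body (76 mm by 85 mm) begins 54 mm behind the grasp point. The pads swing forward as they close: fully open they stand 13 mm farther back than shut.
Start: joints at [-1.403, 0.3, 1.521, -0, 1.321, -0.067], TCP at [0.128, -0.535, 0.253] pointing down, gripper open.
Joint ranges: [-3.03, 3.03], [-0.79, 2.21], [0.23, 2.52], [-1.04, 4.18], [0, 3.07], [-2.55, 2.55]. Speed limits (rad/s): [2.22, 2.22, 2.57, 3.14, 3.14, 3.14].

INTERFACE

Orientations are given as a rotation vector (axis times angle).
In Python, from cell import manip, vision gives the robot as it stands.
- The arm moves only by the tool play_rows, never from a script. Its arguments are lists of equal length, an entry for each row: "rot": the turn, a rotation vector about the tool's x, y, z in units of 6 degrees (1.0 is 6 degrees), a list of three; "travel": the shift along the tool's x, y, z in units of 30 mm (1.0 is 30 mm), a list of three; "fingers": the gripper command: -1 is fully open, 1 is shut, values between are in proportion. In form: {"rot": [[rx, ry, rz], ...], "travel": [[tx, ty, tz], ...], "fingers": [fingers, ...]}. A call has exactly 8 rows; each row is the pose to reach, as a shift and turn from the pose commanded when the call began, along the tool's axes at that moment; what a row does not reach only later rows make up. A row lasts 1/12 s, in which the tool goes at most 41.7 mm and 7.16 degrees, less where a joint would pass 70% of its speed; a pose out of reach is approached as far as the arm can. A call with a gripper value outside its range is refused whole. The fingers move at their own pace and stop on an object; "squeeze" is the grip in N (left out, the last holds). Time passes only in rows, so rows that repeat a pose let the fingers close, or fill a call up. It gives the time, the measured TCP pose, the force and the opening at its end, in the units of the state.
- manip.read_state(): the state, without advancing time (a new reading comes with each control period).
- vision.capture(name): name is "scene" or "top" or "wrist"; returns a dict with "color" (480x640x3 uint8, red, green, blue), "mtx" (3x3 intrinsics, pixels), "R" (3x3) and "t" (3): a world point X has camera coordinates R X + t. Camera axes: x right, y down, z forward; pixel columns grow to the right and rows downward; lengths in m; the calibration is good to about 2 mm. A picture is of the moment at which its call begins. There is no depth.
- manip.job_done(): hands the job in, once; it reports no verdict.
The state is a dict: "clock": time; "joints": joint angles; "joint_vel": joint speeds; "joint_efforts": joint torques, N m; "position": TCP position; "tool_rot": TCP orientation; "wrist_force": force on the tool from outside, world axes, zero at the start; "moment": the same for the moment, N m; "finger_gap": opening from 0.0 (shut) to 1.0 (fully open).
Only numpy, scipy, OpenCV 4.12 (cv2) and the standard library are available. Lean on these libraries where they do the work, as an engineer would, in place of code of your own. Each camera call takes 0.05 s, during which the arm holds its last target.

## Working session

There is one attempt and no reset: what is moved stays moved. The work goes in short steps, Python scripts to look and compute and a tool call to move; the robot and the scene stay as the last step left them, time stands still between calls to the robot, and variables do not carry over. Pictures are saved under pics/ and viewed, and the job is handed in when it is done.

Besides the shell and the picture viewer there is one more tool, called after "Call:" by a JSON object that holds its "fn" and its "kwargs". play_rows: Moves the arm, as the interface text tells. Its arguments: {"type":"object","properties":{"rot":{"type":"array"},"travel":{"type":"array"},"fingers":{"type":"array"},"squeeze":{"type":"number"}},"required":["rot","travel","fingers"]}

```bash
ls; mkdir -p pics; python3 - <<'E'
from cell import manip, vision
import cv2,json
s=manip.read_state();print(s)
for n in ["scene","top","wrist"]:
    c=vision.capture(n);cv2.imwrite(f"pics/{n}0.png",c["color"][:,:,::-1]);print(n,c["mtx"],c["R"],c["t"])
E
```

```text
pics
{'clock': 0.0, 'joints': array([-1.40260241e+00,  3.00472485e-01,  1.52158092e+00,  1.42811972e-05,
        1.32068029e+00, -6.66059005e-02]), 'joint_vel': array([-9.19758173e-04,  5.89916374e-05,  1.52145954e-03,  1.78689202e-03,
       -1.29574229e-03, -6.39197604e-05]), 'joint_efforts': array([-2.72397905e-03, -5.43511283e+01, -3.61793768e+01, -1.31337410e-04,
        4.00604462e-03,  1.77558576e-05]), 'position': array([ 0.12791948, -0.53470852,  0.2527206 ]), 'tool_rot': array([ 1.03528385,  1.31201912, -1.03398917]), 'wrist_force': array([ 0.46410823, -1.14753484, -0.99985493]), 'moment': array([-0.03134287, -0.00026557, -0.00579221]), 'finger_gap': 1.0013373687356983}
scene [[439.50420919   0.         323.87753877]
 [  0.         439.50420919 244.17249913]
 [  0.           0.           1.        ]] [[ 0.63008335  0.77650832  0.0054599 ]
 [ 0.56060035 -0.45000101 -0.69514483]
 [-0.53732878  0.44106    -0.71884898]] [-0.34553445 -0.2624977   1.19230335]
top [[447.66828235   0.         331.97287329]
 [  0.         447.66828235 236.99709443]
 [  0.           0.           1.        ]] [[ 0.01675268 -0.99965742  0.02010928]
 [-0.99051358 -0.0193362  -0.13604764]
 [ 0.13638987 -0.01763935 -0.99049819]] [-0.02011244  0.56483521  0.75166327]
wrist [[343.97798469   0.         327.18726355]
 [  0.         343.97798469 237.23886203]
 [  0.           0.           1.        ]] [[ 2.33418280e-01 -9.72376293e-01 -5.01816236e-04]
 [-9.35860802e-01 -2.24792799e-01  2.71353563e-01]
 [-2.63970576e-01 -6.28692517e-02 -9.62479606e-01]] [-0.54973671 -0.03561253  0.37831543]
```

View pics/scene0.png

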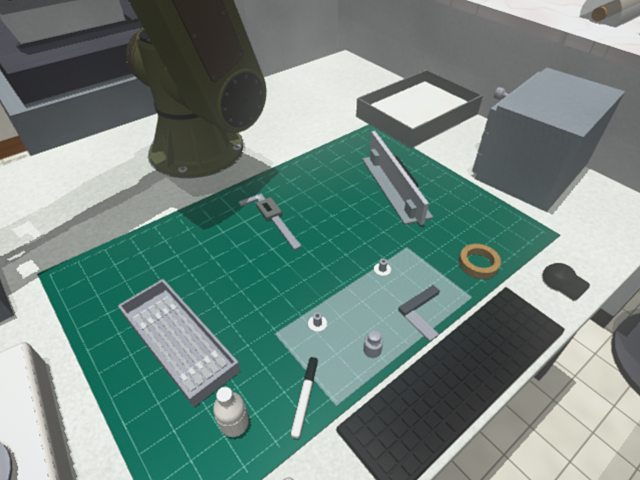

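View pics/top0.png

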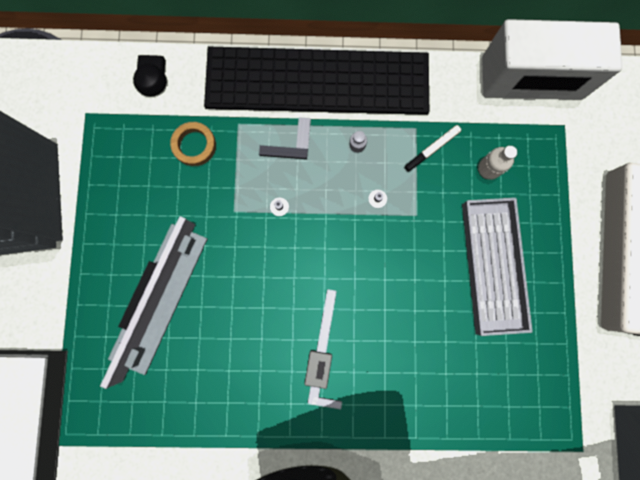

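View pics/wrist0.png

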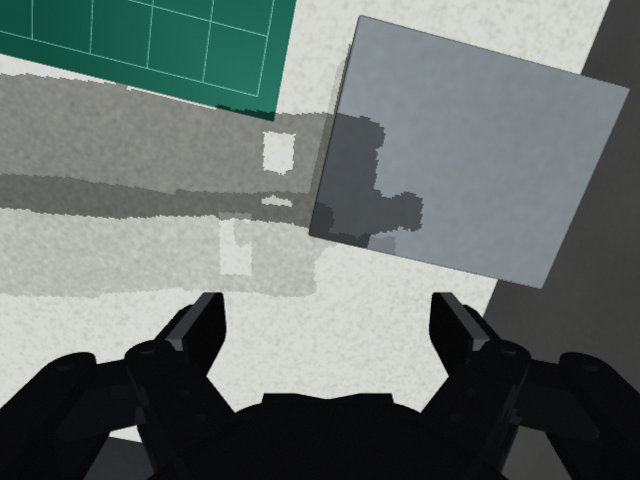

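The top view has x up and y left. The guide is in the rack at about (150,300), with the rib on its left (+y) side. The studs are at about (280,206) and (377,198). Next I'll zoom in to measure.

```bash
python3 - <<'E'
import cv2
a=cv2.imread("pics/top0.png")
cv2.imwrite("pics/z1.png",cv2.resize(a[205:400,90:220],None,fx=4,fy=3.0*4/3*0.75,interpolation=cv2.INTER_CUBIC))
cv2.imwrite("pics/z2.png",cv2.resize(a[180:225,260:400],None,fx=5,fy=5,interpolation=cv2.INTER_CUBIC))
b=cv2.imread("pics/scene0.png")
cv2.imwrite("pics/z3.png",cv2.resize(b[120:235,350:445],None,fx=5,fy=5,interpolation=cv2.INTER_CUBIC))
cv2.imwrite("pics/z4.png",cv2.resize(b[250:340,295:405],None,fx=6,fy=6,interpolation=cv2.INTER_CUBIC))
E
```

```text
(no output)
```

View pics/z1.png

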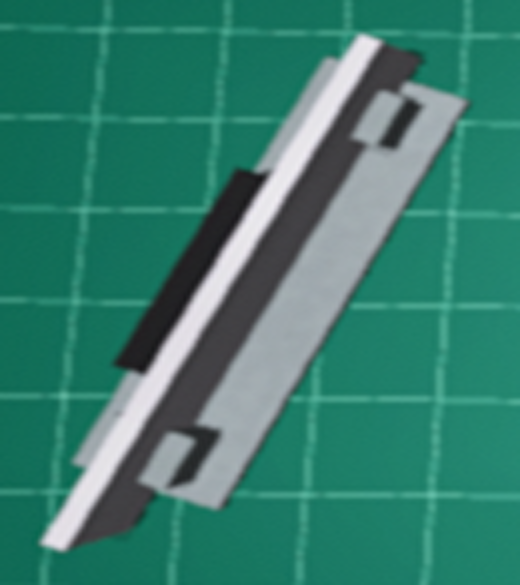

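View pics/z2.png

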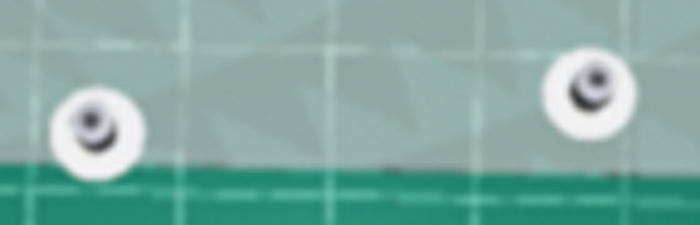

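View pics/z3.png

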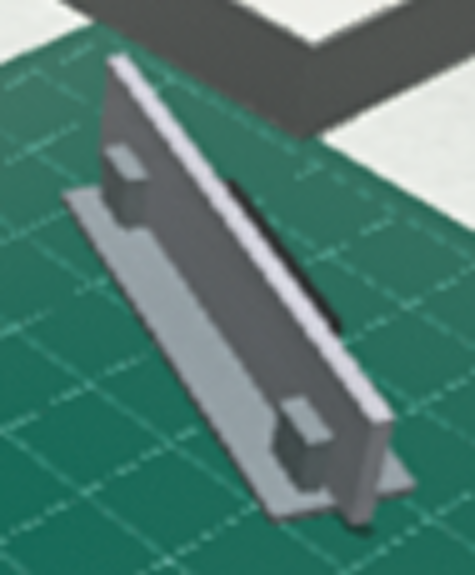

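View pics/z4.png

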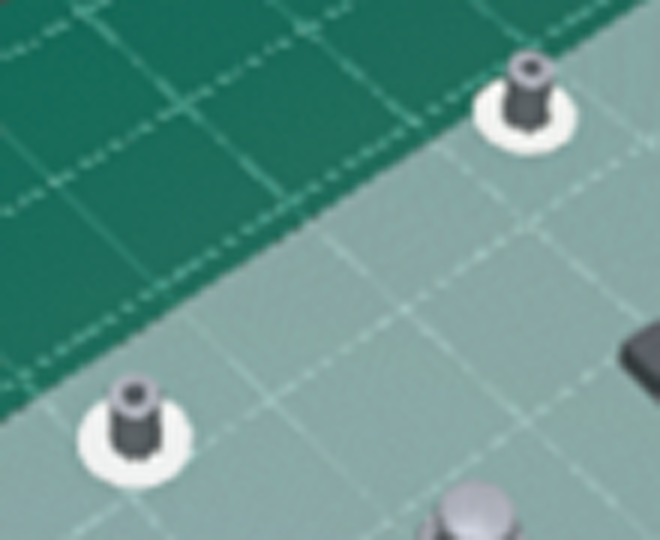

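```bash
cat > h.py <<'E'
import numpy as np,cv2
from scipy.spatial.transform import Rotation as Ro
CAM={}
def cam(c): return c["mtx"],c["R"],c["t"]
def ray(c,uv,z):
    K,R,t=cam(c); d=R.T@np.linalg.solve(K,[uv[0],uv[1],1.]); o=-R.T@t
    return o+d*(z-o[2])/d[2]
def proj(c,X):
    K,R,t=cam(c); p=(K@(R@np.atleast_2d(X).T+t[:,None])).T; return p[:,:2]/p[:,2:]
E
python3 - <<'E'
from h import *
from cell import vision,manip
import pickle
C={n:vision.capture(n) for n in("top","scene")}
pickle.dump(C,open("c0.pkl","wb"))
f=lambda p,sx,sy,ox,oy:((p[0]+.5)/sx-.5+ox,(p[1]+.5)/sy-.5+oy)
T=[f(p,4,3,90,205) for p in[(362,35),(384,42),(40,545),(66,551)]]
S=[f(p,5,5,350,120) for p in[(368,422),(392,418),(108,58),(128,55)]]
for z in(.063,.066,.069,.072):
    print(z,[ray(C["top"],p,z)[:2].round(4).tolist() for p in T],[ray(C["scene"],p,z)[:2].round(4).tolist() for p in S])
for n,pts in(("top",[f(p,5,5,260,180) for p in[(97,134),(589,94)]]),("scene",[f(p,6,6,295,250) for p in[(525,108),(135,438)]])):
    print(n,[ray(C[n],p,.003).round(4) for p in pts])
for n,pts in(("top",[f(p,5,5,260,180) for p in[(91,119),(598,78)]]),("scene",[f(p,6,6,295,250) for p in[(531,68),(134,395)]])):
    print(n,[ray(C[n],p,.027).round(4) for p in pts])
s=manip.read_state();print(Ro.from_rotvec(s["tool_rot"]).as_matrix().round(3))
E
```

```text
0.063 [[0.5924, 0.2509], [0.5885, 0.2413], [0.3103, 0.3629], [0.3073, 0.3522]] [[0.587, 0.2412], [0.5917, 0.2512], [0.3079, 0.3524], [0.3123, 0.3625]]
0.066 [[0.5918, 0.2499], [0.588, 0.2403], [0.3109, 0.3614], [0.3079, 0.3508]] [[0.5891, 0.2382], [0.5937, 0.2481], [0.3113, 0.3488], [0.3156, 0.3589]]
0.069 [[0.5913, 0.2489], [0.5875, 0.2394], [0.3114, 0.36], [0.3085, 0.3494]] [[0.5911, 0.2351], [0.5957, 0.245], [0.3147, 0.3453], [0.319, 0.3553]]
0.072 [[0.5908, 0.2479], [0.587, 0.2385], [0.312, 0.3586], [0.3091, 0.348]] [[0.5932, 0.2321], [0.5978, 0.242], [0.3181, 0.3417], [0.3224, 0.3516]]
top [array([0.6255, 0.089 , 0.003 ]), array([ 0.6446, -0.0943,  0.003 ])]
scene [array([0.6274, 0.088 , 0.003 ]), array([ 0.6483, -0.097 ,  0.003 ])]
top [array([0.6261, 0.0888, 0.027 ]), array([ 0.6452, -0.0947,  0.027 ])]
scene [array([0.6295, 0.0853, 0.027 ]), array([ 0.6491, -0.0978,  0.027 ])]
[[-0.     0.973  0.233]
 [ 0.001  0.233 -0.973]
 [-1.     0.    -0.001]]
```

```bash
cat >> h.py <<'E'
def Rdown(zang):  # tool x down, z at heading zang deg
    a=np.radians(zang); x=np.array([0,0,-1.]); z=np.array([np.cos(a),np.sin(a),0]); return np.column_stack([x,np.cross(z,x),z])
def plan(s,p,R,show=True):
    R0=Ro.from_rotvec(s["tool_rot"]); 
    rv=(R0.inv()*Ro.from_matrix(R)).as_rotvec(degrees=True)/6; tr=R0.inv().apply(np.array(p)-s["position"])/.03
    print("rot",rv.round(2).tolist(),"travel",tr.round(2).tolist(), "deg",np.linalg.norm(rv)*6,"mm",np.linalg.norm(tr)*30)
def st():
    from cell import manip
    s=manip.read_state()
    R=Ro.from_rotvec(s["tool_rot"]).as_matrix()
    print("clk %.2f"%s["clock"],"p",s["position"].round(4),"x",R[:,0].round(3),"z",R[:,2].round(3),"F",s["wrist_force"].round(1),"M",s["moment"].round(2),"gap %.3f"%s["finger_gap"],"J",s["joints"].round(3))
    return s
E
python3 - <<'E'
from h import *
s=st()
t=lambda a,r,z:(r*np.cos(np.radians(a)),r*np.sin(np.radians(a)),z)
plan(s,t(-49,.55,.27),Rdown(-40.3))
E
```

```text
clk 0.25 p [ 0.1279 -0.5348  0.253 ] x [-0.     0.001 -1.   ] z [ 0.233 -0.973 -0.001] F [ 0.5 -0.4 -0.5] M [ 0.03 -0.02 -0.04] gap 0.999 J [-1.403  0.3    1.521  0.     1.321 -0.067]
rot [-6.04, -0.01, -0.0] travel [-0.57, 8.48, -2.08] deg 36.247639016327724 mm 262.4090356261838
```

Call:
{"fn": "play_rows", "kwargs": {"rot": [[-0.8,0,0],[-1.6,0,0],[-2.4,0,0],[-3.2,0,0],[-4,0,0],[-4.8,0,0],[-5.5,0,0],[-6,0,0]], "travel": [[-0.1,1.1,-0.3],[-0.2,2.2,-0.6],[-0.3,3.3,-0.8],[-0.4,4.4,-1.1],[-0.5,5.5,-1.4],[-0.6,6.6,-1.6],[-0.6,7.6,-1.9],[-0.6,8.5,-2.1]], "fingers": [-1,-1,-1,-1,-1,-1,-1,-1]}}

```text
clock: 0.92
position: [0.3629, -0.413, 0.2715]
tool_rot: [0.55, 1.5, -0.55]
wrist_force: [-0.3, -1.2, -0.2]
finger_gap: 1.0
```

```bash
python3 - <<'E'
from h import *
s=st()
t=lambda a,r,z:(r*np.cos(np.radians(a)),r*np.sin(np.radians(a)),z)
plan(s,t(-21.5,.62,.3),Rdown(-4))
E
```

```text
clk 0.92 p [ 0.3629 -0.413   0.2715] x [ 0. -0. -1.] z [ 0.763 -0.646  0.   ] F [-0.3 -1.2 -0.2] M [ 0.03  0.01 -0.03] gap 1.000 J [-0.917  0.286  1.497  0.     1.359 -0.214]
rot [-6.05, 0.0, 0.0] travel [-0.95, 9.34, 1.44] deg 36.27739031209122 mm 284.8219439444101
```

Call:
{"fn": "play_rows", "kwargs": {"rot": [[-0.8,0,0],[-1.6,0,0],[-2.4,0,0],[-3.2,0,0],[-4,0,0],[-4.8,0,0],[-5.5,0,0],[-6,0,0]], "travel": [[-0.1,1.2,0.2],[-0.2,2.4,0.4],[-0.4,3.6,0.6],[-0.5,4.8,0.8],[-0.6,6,1],[-0.8,7.2,1.2],[-0.9,8.4,1.4],[-1,9.3,1.4]], "fingers": [-1,-1,-1,-1,-1,-1,-1,-1]}}

```text
clock: 1.58
position: [0.5765, -0.2276, 0.3011]
tool_rot: [0.059, 1.57, -0.058]
wrist_force: [0.0, 0.1, -0.7]
finger_gap: 0.999
```

```bash
python3 - <<'E'
from h import *
s=st()
t=lambda a,r,z:(r*np.cos(np.radians(a)),r*np.sin(np.radians(a)),z)
R=Rdown(32)@Ro.from_euler('y',-20,degrees=True).as_matrix()
print(R)
plan(s,t(8,.56,.22),R)
E
```

```text
clk 1.58 p [ 0.5765 -0.2276  0.3011] x [-0.  0. -1.] z [ 0.997 -0.074 -0.   ] F [ 0.   0.1 -0.7] M [0.   0.02 0.  ] gap 0.999 J [-0.435  0.431  1.234  0.     1.477 -0.361]
[[ 0.29004953 -0.52991926  0.79690454]
 [ 0.18124306  0.8480481   0.49796122]
 [-0.93969262  0.          0.34202014]]
rot [-5.98, -3.22, 1.05] travel [2.71, 10.1, -1.48] deg 41.24454206698011 mm 316.9324231307013
```

Call:
{"fn": "play_rows", "kwargs": {"rot": [[-0.8,-0.4,0.1],[-1.6,-0.8,0.2],[-2.4,-1.2,0.4],[-3.2,-1.6,0.5],[-4,-2,0.7],[-4.8,-2.5,0.8],[-5.5,-3,1],[-6,-3.2,1]], "travel": [[0.3,1.3,-0.2],[0.7,2.6,-0.4],[1,3.9,-0.6],[1.4,5.2,-0.8],[1.8,6.5,-1],[2.1,7.8,-1.2],[2.4,9,-1.4],[2.7,10,-1.5]], "fingers": [-1,-1,-1,-1,-1,-1,-1,-1]}}

```text
clock: 2.25
position: [0.5524, 0.0751, 0.2198]
tool_rot: [-0.345, 1.188, 0.484]
wrist_force: [0.4, -0.8, -0.5]
finger_gap: 1.0
```

```bash
python3 - <<'E'
from h import *
s=st()
plan(s,(.4497,.3006,.17),Rdown(68.4))
E
```

```text
clk 2.25 p [0.5524 0.0751 0.2198] x [ 0.292  0.177 -0.94 ] z [0.796 0.5   0.341] F [ 0.4 -0.8 -0.5] M [-0.12  0.12  0.02] gap 1.000 J [-0.002  0.21   1.748  0.229  0.896 -0.679]
rot [-5.99, 3.19, 1.1] travel [1.89, 8.2, 0.46] deg 41.28731735893402 mm 252.79342191051234
```

```bash
cat > kin.py <<'E'
import numpy as np
from scipy.spatial.transform import Rotation as Ro
from scipy.optimize import least_squares
D=[([-1.40260241e+00,3.00472485e-01,1.52158092e+00,1.4e-05,1.32068029e+00,-6.66e-02],[0.12791948,-0.53470852,0.2527206]),
([-0.917,.286,1.497,0,1.359,-.214],[.3629,-.413,.2715]),([-.435,.431,1.234,0,1.477,-.361],[.5765,-.2276,.3011]),([-.002,.21,1.748,.229,.896,-.679],[.5524,.0751,.2198])]
E_=lambda a,x:Ro.from_euler(a,x)
def fk(q,P):
    h,a2,d4,d6,ly,a3,a1=P
    R2=E_('z',q[0])*E_('y',q[1]); R3=R2*E_('y',q[2]); R5=R3*E_('z',q[3])*E_('y',q[4])
    p=E_('z',q[0]).apply([a1,ly,h])+R2.apply([0,0,a2])+R3.apply([a3,0,d4])+R5.apply([0,0,d6])
    R=R5*E_('z',q[5])  # z=tool x
    M=R.as_matrix(); return p,np.column_stack([M[:,2],M[:,1],-M[:,0]])
E
python3 - <<'E'
from kin import *
f=lambda P:np.concatenate([fk(q,P)[0]-p for q,p in D]+[.02*(np.array(P[5:]))])
r=least_squares(f,[.3,.4,.4,.2,.036,0,0]);print(r.x.round(4),(r.fun*1e3).round(1)); np.save("P.npy",r.x)
print(fk(D[3][0],r.x)[1].round(3))
E
```

```text
[ 0.2115  0.429   0.4479  0.2221  0.0367  0.0361 -0.0029] [ 0.1 -0.1  0.2 -0.3  0.1 -0.1  0.1  0.1  0.   0.1 -0.1 -0.   0.7 -0.1]
[[ 0.292 -0.53   0.796]
 [ 0.177  0.848  0.5  ]
 [-0.94  -0.005  0.341]]
```

```bash
cat >> kin.py <<'E'
LO=np.array([-3.03,-.79,.23,-1.04,0,-2.55]);HI=np.array([3.03,2.21,2.52,4.18,3.07,2.55])
def ik(p,R,q0,P):
    def f(q):
        pp,RR=fk(q,P); return np.concatenate([(pp-p)*10,(Ro.from_matrix(R.T@RR)).as_rotvec()])
    return least_squares(f,np.clip(q0,LO+.02,HI-.02),bounds=(LO+.01,HI-.01))
def Rtool(phi,tilt):
    """tool x heading phi deg, tilt deg below horizontal; z up-ish"""
    a,t=np.radians([phi,tilt]); x=np.array([np.cos(a)*np.cos(t),np.sin(a)*np.cos(t),-np.sin(t)])
    y=np.array([-np.sin(a),np.cos(a),0])*1.; z=np.cross(x,y); 
    return np.column_stack([x,y,z])
E
python3 - <<'E'
from kin import *
P=np.load("P.npy")
print(Rtool(6,30).round(2))
C0=np.array([.545,-.01])
for tilt in (60,45,35,30,25):
  for phi in range(-90,121,30):
    for C in ([.545,-.01],[.5,.05],[.6,-.1]):
      u=np.array([np.cos(np.radians(phi)),np.sin(np.radians(phi))]); t=np.radians(tilt)
      E=np.array([*(C+u*.03),.003+.005*np.cos(t)])
      R=Rtool(phi,tilt); p=E-R[:,0]*.063
      best=min((ik(p,R,q0,P) for q0 in ([0,.3,1.7,0,.9,0],[0,.3,1.7,1.5,.9,-1],[0,.3,1.7,-.9,.9,1],[0,.3,1.7,3.1,.9,-1])),key=lambda r:r.cost)
      if best.cost<1e-4: print(tilt,phi,C,best.x.round(2))
E
```

```text
[[ 0.86 -0.1   0.5 ]
 [ 0.09  0.99  0.05]
 [-0.5   0.    0.87]]
60 -90 [0.545, -0.01] [ 0.12  0.59  1.69 -0.62  1.03  2.06]
60 -90 [0.5, 0.05] [ 0.24  0.54  1.77 -0.59  1.06  2.17]
60 -90 [0.6, -0.1] [-0.04  0.66  1.55 -0.63  1.01  1.9 ]
60 -60 [0.545, -0.01] [ 0.1   0.49  1.85 -0.76  0.72  1.71]
60 -60 [0.5, 0.05] [ 0.24  0.44  1.93 -0.76  0.77  1.85]
60 -60 [0.6, -0.1] [-0.07  0.57  1.72 -0.72  0.68  1.51]
60 -30 [0.545, -0.01] [ 0.02  0.41  1.98 -0.75  0.39  1.19]
60 -30 [0.5, 0.05] [ 0.17  0.36  2.07 -0.85  0.44  1.42]
60 -30 [0.6, -0.1] [-0.16  0.5   1.83 -0.53  0.36  0.82]
60 0 [0.545, -0.01] [-0.11  0.38  2.02  0.25  0.22 -0.34]
60 0 [0.5, 0.05] [ 0.03  0.31  2.13 -0.1   0.17  0.13]
60 0 [0.6, -0.1] [-0.28  0.49  1.85  0.44  0.32 -0.66]
60 30 [0.545, -0.01] [-0.23  0.42  1.97  0.81  0.49 -1.43]
60 30 [0.5, 0.05] [-0.11  0.33  2.1   0.86  0.4  -1.38]
60 30 [0.6, -0.1] [-0.37  0.54  1.77  0.73  0.62 -1.46]
60 60 [0.545, -0.01] [-0.29  0.5   1.84  0.73  0.82 -1.85]
60 60 [0.5, 0.05] [-0.19  0.41  1.99  0.79  0.73 -1.83]
60 60 [0.6, -0.1] [-0.41  0.63  1.61  0.66  0.95 -1.86]
60 9
[... 1757 characters left out ...]
.01  1.37  2.43]
30 -90 [0.5, 0.05] [ 0.43  0.79  1.64 -0.92  1.42  2.5 ]
30 30 [0.6, -0.1] [-0.55  0.66  1.94  1.7   0.87 -2.5 ]
30 60 [0.545, -0.01] [-0.5   0.68  1.89  1.28  1.13 -2.5 ]
30 60 [0.6, -0.1] [-0.59  0.79  1.64  1.16  1.23 -2.38]
30 90 [0.545, -0.01] [-0.46  0.82  1.57  0.9   1.46 -2.48]
30 90 [0.5, 0.05] [-0.39  0.74  1.76  0.96  1.37 -2.54]
30 90 [0.6, -0.1] [-0.54  0.96  1.28  0.84  1.61 -2.4 ]
25 -90 [0.5, 0.05] [ 0.44  0.84  1.62 -0.96  1.49  2.53]
25 60 [0.6, -0.1] [-0.61  0.84  1.63  1.22  1.29 -2.43]
25 90 [0.545, -0.01] [-0.47  0.87  1.55  0.94  1.53 -2.51]
25 90 [0.6, -0.1] [-0.55  1.01  1.25  0.89  1.67 -2.42]
25 120 [0.6, -0.1] [-0.44  1.19  0.87  0.62  2.05 -2.54]
```

```bash
cat >> kin.py <<'E'
def pose_lay(C,phi,tilt,al,g=.060):
    """guide frame with lower edge on mat, tilt deg; tool rotated al about guide y; g grasp pt dist from lower edge"""
    u=np.array([np.cos(np.radians(phi)),np.sin(np.radians(phi))]); t=np.radians(tilt)
    R0=Rtool(phi,tilt); E=np.array([*(np.array(C)+u*.03),.003+.005*np.cos(t)])
    p=E-R0[:,0]*g                       # grasp point in plate mid-plane
    R=R0@Ro.from_euler('z',al,degrees=True).as_matrix()
    return p-R[:,0]*.003,R
E
python3 - <<'E'
from kin import *
P=np.load("P.npy")
out=[]
for tilt in (35,):
  for phi in (20,30,40,50,60):
   for al in (-30,-15,0,15,30):
    for C in ([.48,.09],[.5,.1],[.45,.1],[.54,.03],[.54,.0]):
      p,R=pose_lay(C,phi,tilt,al)
      best=min((ik(p,R,q0,P) for q0 in ([0,.3,1.7,.5,.9,-1],[0,.3,1.7,1.5,.9,-1])),key=lambda r:r.cost)
      if best.cost<1e-5: m=min((best.x-LO).min(),(HI-best.x).min()); print(phi,al,C,best.x.round(2),round(m,2))
E
```

```text
20 15 [0.5, 0.1] [-0.18  0.47  2.27  2.02  0.76 -2.53] 0.02
20 15 [0.54, 0.03] [-0.34  0.53  2.14  1.78  0.8  -2.4 ] 0.15
20 15 [0.54, 0.0] [-0.41  0.54  2.12  1.7   0.83 -2.38] 0.17
20 30 [0.48, 0.09] [-0.32  0.54  2.21  1.61  0.98 -2.34] 0.21
20 30 [0.5, 0.1] [-0.28  0.55  2.16  1.63  0.97 -2.31] 0.24
20 30 [0.45, 0.1] [-0.32  0.51  2.28  1.65  0.99 -2.4 ] 0.15
20 30 [0.54, 0.03] [-0.41  0.61  2.02  1.46  1.03 -2.21] 0.34
20 30 [0.54, 0.0] [-0.47  0.63  1.99  1.4   1.06 -2.2 ] 0.35
30 15 [0.48, 0.09] [-0.28  0.48  2.25  1.72  0.86 -2.47] 0.08
30 15 [0.5, 0.1] [-0.24  0.5   2.2   1.74  0.84 -2.44] 0.11
30 15 [0.45, 0.1] [-0.28  0.45  2.33  1.76  0.87 -2.53] 0.02
30 15 [0.54, 0.03] [-0.38  0.56  2.07  1.54  0.9  -2.33] 0.22
30 15 [0.54, 0.0] [-0.44  0.57  2.04  1.48  0.93 -2.32] 0.23
30 30 [0.48, 0.09] [-0.34  0.57  2.12  1.4   1.07 -2.29] 0.26
30 30 [0.5, 0.1] [-0.3   0.59  2.08  1.42  1.05 -2.26] 0.29
30 30 [0.45, 0.1] [-0.34  0.54  2.2   1.43  1.06 -2.34] 0.21
30 30 [0.54, 0.03] [-0.42  0.66  1.92  1.28  1.13 -2.17] 0.38
30 30 [0.54, 0.0] [-0.48  0.67  1.89  1.23  1.16 -2.17] 0.38
[... 1615 characters left out ...]
 1.95  1.29  1.01 -2.43] 0.12
60 0 [0.54, 0.0] [-0.46  0.62  1.92  1.24  1.04 -2.43] 0.12
60 15 [0.48, 0.09] [-0.33  0.6   1.99  1.14  1.14 -2.35] 0.2
60 15 [0.5, 0.1] [-0.3   0.62  1.94  1.16  1.13 -2.32] 0.23
60 15 [0.45, 0.1] [-0.33  0.56  2.07  1.16  1.12 -2.4 ] 0.15
60 15 [0.54, 0.03] [-0.4   0.69  1.78  1.05  1.23 -2.27] 0.28
60 15 [0.54, 0.0] [-0.46  0.71  1.75  1.01  1.26 -2.27] 0.28
60 30 [0.48, 0.09] [-0.32  0.7   1.83  0.95  1.36 -2.23] 0.32
60 30 [0.5, 0.1] [-0.29  0.72  1.78  0.97  1.36 -2.2 ] 0.35
60 30 [0.45, 0.1] [-0.32  0.66  1.92  0.96  1.33 -2.27] 0.28
60 30 [0.54, 0.03] [-0.38  0.8   1.61  0.89  1.46 -2.16] 0.39
60 30 [0.54, 0.0] [-0.43  0.81  1.58  0.86  1.5  -2.17] 0.38
```

```bash
python3 - <<'E'
from kin import *
from h import *
P=np.load("P.npy")
al=15
R=Rdown(68.4)@Ro.from_euler('z',al,degrees=True).as_matrix()
G=np.array([.451,.2995,.068]) # grasp point
hov=G-R[:,0]*.003+[0,0,.09]
q=np.array([-.002,.21,1.748,.229,.896,-.679])
r=ik(hov,R,q,P);print(r.cost,r.x.round(2)); q1=r.x
r=ik(hov-[0,0,.09],R,q,P);print(r.cost,r.x.round(2))
# path to lay
lift=hov+[0,0,.06]
pl,Rl=pose_lay([.52,.06],30,35,al)
from scipy.spatial.transform import Slerp
up=pl+[0,0,.10]
S=Slerp([0,1],Ro.from_matrix([R,Rl])); q=q1
for k in np.linspace(0,1,11):
    p=lift*(1-k)+up*k; r=ik(p,S(k).as_matrix(),q,P); print(k.round(1),"%.1e"%r.cost,r.x.round(2),(r.x-q).round(2)); q=r.x
for k in (.05,.1):
    r=ik(up-[0,0,k],Rl,q,P);print("%.1e"%r.cost,r.x.round(2));q=r.x
s=st(); print(hov); plan(s,hov,R)
E
```

```text
9.569583290390481e-30 [ 0.44  0.45  1.55  0.2   1.32 -0.82]
5.22923130163098e-29 [ 0.44  0.57  1.61  0.21  1.15 -0.86]
0.0 2.9e-27 [ 0.44  0.39  1.49  0.19  1.44 -0.8 ] [-0.   -0.06 -0.06 -0.    0.12  0.02]
0.1 4.8e-24 [ 0.38  0.33  1.59  0.24  1.32 -0.84] [-0.06 -0.06  0.09  0.05 -0.12 -0.04]
0.2 5.7e-23 [ 0.31  0.29  1.68  0.3   1.21 -0.9 ] [-0.07 -0.05  0.09  0.06 -0.11 -0.06]
0.3 4.6e-22 [ 0.23  0.24  1.76  0.38  1.1  -0.98] [-0.07 -0.04  0.08  0.08 -0.11 -0.08]
0.4 4.9e-21 [ 0.16  0.21  1.84  0.47  1.01 -1.07] [-0.08 -0.03  0.08  0.1  -0.09 -0.1 ]
0.5 2.5e-20 [ 0.08  0.19  1.91  0.59  0.93 -1.2 ] [-0.08 -0.02  0.07  0.12 -0.08 -0.12]
0.6 2.9e-20 [-0.    0.18  1.97  0.74  0.87 -1.35] [-0.08 -0.01  0.06  0.14 -0.06 -0.15]
0.7 1.5e-20 [-0.09  0.19  2.02  0.9   0.83 -1.52] [-0.08  0.    0.05  0.16 -0.04 -0.17]
0.8 1.7e-21 [-0.17  0.2   2.07  1.08  0.82 -1.7 ] [-0.08  0.02  0.05  0.18 -0.01 -0.18]
0.9 3.8e-21 [-0.25  0.23  2.11  1.25  0.84 -1.88] [-0.08  0.03  0.04  0.17  0.02 -0.18]
1.0 1.9e-20 [-0.33  0.28  2.13  1.41  0.89 -2.05] [-0.08  0.04  0.03  0.16  0.05 -0.17]
1.9e-30 [-0.33  0.4   2.14  1.52  0.87 -2.22]
3.3e-19 [-0.33  0.53  2.14  1.62  0.87 -2.38]
clk 2.25 p [0.5524 0.0751 0.2198] x [ 0.292  0.177 -0.94 ] z [0.796 0.5   0.341] F [ 0.4 -0.8 -0.5] M [-0.12  0.12  0.02] gap 1.000 J [-0.002  0.21   1.748  0.229  0.896 -0.679]
[0.45172193 0.29921417 0.16089778]
rot [-5.56, 3.97, 3.49] travel [2.19, 8.13, 0.39] deg 46.02411205258315 mm 252.70458314811148
```

Call:
{"fn": "play_rows", "kwargs": {"rot": [[-0.7,0.5,0.4],[-1.4,1,0.9],[-2.1,1.5,1.3],[-2.8,2,1.7],[-3.5,2.5,2.2],[-4.2,3,2.6],[-5,3.5,3.1],[-5.56,3.97,3.49]], "travel": [[0,1,0.1],[0.2,2,0.1],[0.5,3.1,0.2],[0.8,4.2,0.2],[1.2,5.3,0.3],[1.6,6.4,0.3],[1.9,7.3,0.4],[2.19,8.13,0.39]], "fingers": [0,0,0,0,0,0,0,0]}}

```text
clock: 2.92
position: [0.4528, 0.2993, 0.1609]
tool_rot: [-0.76, 1.514, 1.126]
wrist_force: [0.5, -0.2, 0.2]
finger_gap: 0.503
```

```bash
python3 - <<'E'
from h import *
from cell import vision
import pickle
s=st()
c=vision.capture("wrist");cv2.imwrite("pics/w1.png",c["color"][:,:,::-1])
pickle.dump((s,c),open("w1.pkl","wb"))
E
```

```text
clk 2.92 p [0.4528 0.2993 0.1609] x [-0.245  0.093 -0.965] z [ 0.367  0.93  -0.003] F [ 0.5 -0.2  0.2] M [-0.1  -0.13 -0.04] gap 0.503 J [ 0.439  0.461  1.543  0.195  1.328 -0.822]
```

View pics/w1.png

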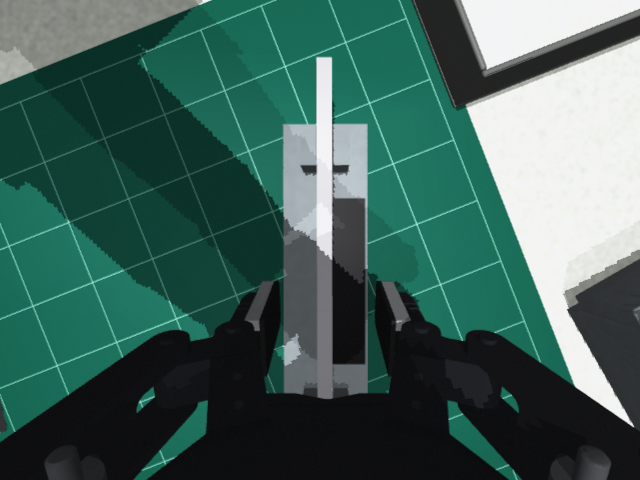

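```bash
python3 - <<'E'
from h import *
import pickle
s,c=pickle.load(open("w1.pkl","rb"))
print("tcp px",proj(c,s["position"]),"cam",(-c["R"].T@c["t"]).round(3))
R=Ro.from_rotvec(s["tool_rot"]).as_matrix()
for g in(.003,.022): print(proj(c,s["position"]+R[:,0]*g))
for z in(.063,.066,.069):
    a=[ray(c,uv,z) for uv in[(316.5,57),(332.5,57),(317,380),(332.5,380)]]
    w1=np.linalg.norm(a[0]-a[1]);w2=np.linalg.norm(a[2]-a[3]); far=(a[0]+a[1])/2;nr=(a[2]+a[3])/2
    d=(far-nr);print(z,"w",w1.round(4),w2.round(4),"far",far.round(4),"nr",nr.round(4),"ang",np.degrees(np.arctan2(d[1],d[0])))
    # local tool coords of top points
    for X in(far,nr): print("   tool",(R.T@(X-s["position"])).round(4))
E
```

```text
tcp px [[327.22354264 322.84793351]] cam [0.42  0.313 0.295]
[[327.22569231 319.01354163]]
[[327.23746092 298.02174422]]
0.063 w 0.0108 0.0105 far [0.309  0.3534 0.063 ] nr [0.512  0.2738 0.063 ] ang 158.58596105838186
   tool [ 0.1348  0.1226 -0.002 ]
   tool [ 0.0776 -0.0878 -0.0016]
0.066 w 0.0106 0.0104 far [0.3105 0.3529 0.066 ] nr [0.5108 0.2743 0.066 ] ang 158.58596105838186
   tool [ 0.1315  0.1219 -0.0019]
   tool [ 0.075  -0.0858 -0.0016]
0.069 w 0.0105 0.0103 far [0.3119 0.3524 0.069 ] nr [0.5097 0.2748 0.069 ] ang 158.58596105838186
   tool [ 0.1282  0.1212 -0.0019]
   tool [ 0.0725 -0.0838 -0.0016]
```

```bash
python3 - <<'E'
from h import *
s=st()
R=Rdown(68.5)@Ro.from_euler('z',15,degrees=True).as_matrix()
G=np.array([.4502,.2981,.068])
plan(s,G-R[:,0]*.003,R)
E
```

```text
clk 2.97 p [0.4509 0.302  0.1589] x [-0.252  0.09  -0.964] z [ 0.361  0.933 -0.007] F [-1.2  4.2 -2.5] M [ 0.   -0.08 -0.06] gap 0.498 J [ 0.444  0.466  1.541  0.196  1.331 -0.822]
rot [0.04, -0.08, -0.08] travel [2.81, -0.83, -0.11] deg 0.7341042196660267 mm 88.09366691758292
```

Call:
{"fn": "play_rows", "kwargs": {"rot": [[0,0,0],[0,0,0],[0,0,0],[0,0,0],[0,0,0],[0,0,0],[0,0,0],[0,0,0]], "travel": [[0.3,-0.08,-0.05],[0.8,-0.21,-0.05],[1.3,-0.35,-0.05],[1.8,-0.48,-0.05],[2.2,-0.59,-0.05],[2.5,-0.67,-0.05],[2.75,-0.74,-0.05],[2.9,-0.78,-0.05]], "fingers": [0,0,0,0,0,0,0,0]}}

```text
clock: 3.63
position: [0.4529, 0.2957, 0.0703]
tool_rot: [-0.756, 1.513, 1.121]
wrist_force: [0.7, -0.3, -0.5]
finger_gap: 0.496
```

Call:
{"fn": "play_rows", "kwargs": {"rot": [[0,0,0],[0,0,0],[0,0,0],[0,0,0],[0,0,0],[0,0,0],[0,0,0],[0,0,0]], "travel": [[0,0,0],[0,0,0],[0,0,0],[0,0,0],[0,0,0],[0,0,0],[0,0,0],[0,0,0]], "fingers": [0.2,0.4,0.5,0.55,0.6,0.6,0.6,0.6], "squeeze": 20}}

```text
clock: 4.3
position: [0.4529, 0.2961, 0.0713]
tool_rot: [-0.756, 1.513, 1.121]
wrist_force: [-0.6, 0.4, 0.0]
finger_gap: 0.198
```

```bash
python3 - <<'E'
from h import *
from cell import vision
import pickle
s=st()
C={n:vision.capture(n) for n in("wrist","scene","top")}
pickle.dump((s,C),open("g1.pkl","wb"))
a=C["wrist"]["color"][:,:,::-1][130:480,180:480]
b=cv2.resize(C["scene"]["color"][:,:,::-1][100:240,330:450],None,fx=2.5,fy=2.5)
cv2.imwrite("pics/g1.png",np.hstack([a,b]))
c=s
E
```

```text
clk 4.30 p [0.4529 0.2961 0.0713] x [-0.242  0.095 -0.966] z [ 0.372  0.928 -0.002] F [-0.6  0.4  0. ] M [-0.01 -0.17  0.01] gap 0.198 J [ 0.434  0.579  1.602  0.207  1.153 -0.859]
```

View pics/g1.png

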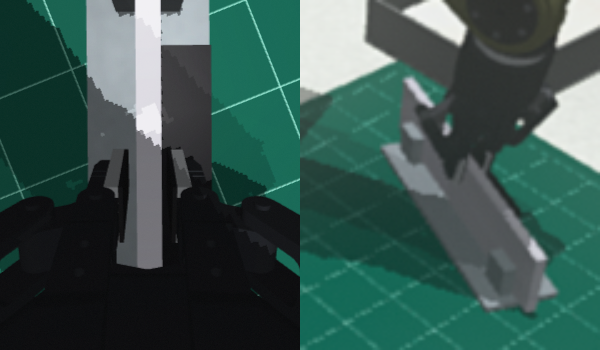

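Call:
{"fn": "play_rows", "kwargs": {"rot": [[0,0,0],[0,0,0],[0,0,0],[0,0,0],[0,0,0],[0,0,0],[0,0,0],[0,0,0]], "travel": [[0,0,0],[0,0,0],[0,0,0],[0,0,0],[0,0,0],[0,0,0],[0,0,0],[0,0,0]], "fingers": [0.7,0.8,1,1,1,1,1,1], "squeeze": 70}}

```text
clock: 5.12
position: [0.453, 0.2961, 0.0713]
tool_rot: [-0.756, 1.512, 1.121]
wrist_force: [1.6, 0.9, 3.7]
finger_gap: 0.099
```

```bash
python3 - <<'E'
from h import *
s=st()
R=Ro.from_rotvec(s["tool_rot"]).as_matrix()
plan(s,s["position"]+[0,0,.02],R)
plan(s,s["position"]+[0,0,.14],R)
E
```

```text
clk 5.12 p [0.453  0.2961 0.0713] x [-0.242  0.095 -0.966] z [ 0.372  0.928 -0.002] F [1.6 0.9 3.7] M [ 0.14 -0.07 -0.  ] gap 0.099 J [ 0.434  0.579  1.602  0.207  1.153 -0.859]
rot [0.0, 0.0, 0.0] travel [-0.64, 0.17, -0.0] deg 1.0057797016136035e-14 mm 20.000000000000007
rot [0.0, 0.0, 0.0] travel [-4.51, 1.21, -0.01] deg 1.0057797016136035e-14 mm 140.00000000000003
```

Gap 0.099 is about 8.4 mm, so the plate is held. Lifting slowly at first.

Call:
{"fn": "play_rows", "kwargs": {"rot": [[0,0,0],[0,0,0],[0,0,0],[0,0,0],[0,0,0],[0,0,0],[0,0,0],[0,0,0]], "travel": [[-0.1,0.03,0],[-0.2,0.05,0],[-0.3,0.08,0],[-0.4,0.11,0],[-0.5,0.13,0],[-0.6,0.16,0],[-0.7,0.19,0],[-0.7,0.19,0]], "fingers": [1,1,1,1,1,1,1,1]}}

```text
clock: 5.78
position: [0.4531, 0.2962, 0.0936]
tool_rot: [-0.756, 1.512, 1.121]
wrist_force: [0.3, 0.6, -4.5]
finger_gap: 0.097
```

```bash
python3 - <<'E'
from h import *
from cell import vision
s=st()
a=vision.capture("wrist")["color"][:,:,::-1][130:480,180:480]
b=cv2.resize(vision.capture("scene")["color"][:,:,::-1][100:240,330:450],None,fx=2.5,fy=2.5)
cv2.imwrite("pics/g2.png",np.hstack([a,b]))
E
```

```text
clk 5.78 p [0.4531 0.2962 0.0936] x [-0.241  0.095 -0.966] z [ 0.372  0.928 -0.002] F [ 0.3  0.6 -4.5] M [-0.14 -0.37 -0.  ] gap 0.097 J [ 0.434  0.546  1.593  0.203  1.194 -0.849]
```

View pics/g2.png

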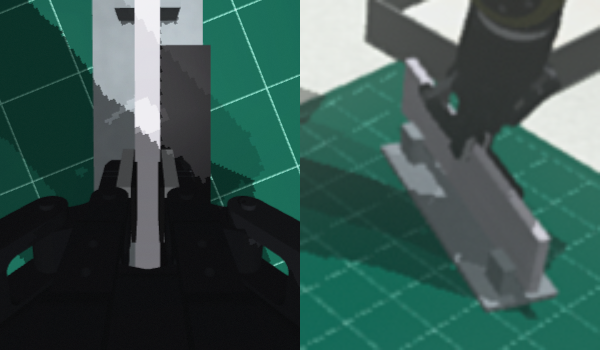

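Call:
{"fn": "play_rows", "kwargs": {"rot": [[0,0,0],[0,0,0],[0,0,0],[0,0,0],[0,0,0],[0,0,0],[0,0,0],[0,0,0]], "travel": [[-0.3,0.08,0],[-0.8,0.21,0],[-1.5,0.4,0],[-2.2,0.59,0],[-2.9,0.77,0],[-3.5,0.93,0],[-3.9,1.04,0],[-4.1,1.1,0]], "fingers": [1,1,1,1,1,1,1,1]}}

```text
clock: 6.55
position: [0.4533, 0.2965, 0.2223]
tool_rot: [-0.756, 1.51, 1.121]
wrist_force: [0.3, 0.5, -4.2]
finger_gap: 0.1
```

```bash
cat > seg.py <<'E'
from kin import *
from h import *
from scipy.spatial.transform import Slerp
def seg(s,p1,R1,ks,p0=None,R0=None):
    """print rows rel. to s from pose s to p1,R1 at fractions ks"""
    p0=s["position"] if p0 is None else p0
    Rs=Ro.from_rotvec(s["tool_rot"]); S=Slerp([0,1],Ro.concatenate([Rs,Ro.from_matrix(R1)]))
    rot=[];tr=[]
    for k in ks:
        rot.append([round(float(v),2) for v in (Rs.inv()*S(k)).as_rotvec(degrees=True)/6]); tr.append([round(float(v),2) for v in Rs.inv().apply((np.array(p1)-p0)*k)/.03])
    print("rot",rot);print("travel",tr)
E
python3 - <<'E'
from seg import *
s=st(); P=np.load("P.npy")
pl,Rl=pose_lay([.52,.06],30,35,15,.062)
up=pl+[0,0,.10]
R0=Ro.from_rotvec(s["tool_rot"]); d=(R0.inv()*Ro.from_matrix(Rl)).magnitude()*57.3; print("deg",d,"mm",np.linalg.norm(up-s["position"])*1e3, up,pl)
half=np.linspace(.0,.5,9)[1:]
seg(s,up,Rl,half)
E
```

```text
clk 6.55 p [0.4533 0.2965 0.2223] x [-0.24   0.096 -0.966] z [ 0.372  0.928 -0.   ] F [ 0.3  0.5 -4.2] M [-0.15 -0.3   0.02] gap 0.100 J [ 0.434  0.392  1.49   0.19   1.444 -0.798]
deg 66.10925578918739 mm 264.85872719653935 [0.50033009 0.04774699 0.1443196 ] [0.50033009 0.04774699 0.0443196 ]
rot [[0.21, -0.63, -0.19], [0.42, -1.25, -0.38], [0.63, -1.88, -0.57], [0.85, -2.51, -0.76], [1.06, -3.14, -0.95], [1.27, -3.76, -1.14], [1.48, -4.39, -1.33], [1.69, -5.02, -1.52]]
travel [[0.08, -0.32, -0.44], [0.17, -0.63, -0.89], [0.25, -0.95, -1.33], [0.34, -1.26, -1.78], [0.42, -1.58, -2.22], [0.5, -1.9, -2.67], [0.59, -2.21, -3.11], [0.67, -2.53, -3.56]]
```

Call:
{"fn": "play_rows", "kwargs": {"rot": [[0.1,-0.3,-0.1],[0.3,-0.9,-0.27],[0.5,-1.6,-0.5],[0.8,-2.3,-0.7],[1,-3,-0.9],[1.24,-3.7,-1.1],[1.48,-4.4,-1.33],[1.69,-5,-1.5]], "travel": [[0.04,-0.15,-0.2],[0.12,-0.45,-0.64],[0.2,-0.8,-1.1],[0.3,-1.16,-1.63],[0.4,-1.5,-2.1],[0.5,-1.87,-2.6],[0.59,-2.21,-3.1],[0.67,-2.53,-3.56]], "fingers": [1,1,1,1,1,1,1,1]}}

```text
clock: 7.22
position: [0.476, 0.1706, 0.1805]
tool_rot: [-0.405, 1.07, 0.955]
wrist_force: [-0.5, 0.5, -4.2]
finger_gap: 0.096
```

```bash
python3 - <<'E'
from seg import *
s=st(); P=np.load("P.npy")
pl,Rl=pose_lay([.52,.06],30,35,15,.062)
up=pl+[0,0,.10]
seg(s,up,Rl,[.14,.28,.42,.56,.7,.83,.93,1])
E
```

```text
clk 7.22 p [0.476  0.1706 0.1805] x [ 0.148  0.459 -0.876] z [0.555 0.694 0.458] F [-0.5  0.5 -4.2] M [-0.63  0.25  0.  ] gap 0.096 J [ 0.071  0.194  1.908  0.593  0.929 -1.202]
rot [[0.23, -0.71, -0.21], [0.46, -1.41, -0.43], [0.7, -2.12, -0.64], [0.93, -2.82, -0.86], [1.16, -3.53, -1.07], [1.38, -4.18, -1.27], [1.54, -4.69, -1.42], [1.66, -5.04, -1.53]]
travel [[-0.1, -0.44, -0.41], [-0.2, -0.87, -0.82], [-0.3, -1.31, -1.24], [-0.39, -1.75, -1.65], [-0.49, -2.18, -2.06], [-0.59, -2.59, -2.45], [-0.66, -2.9, -2.74], [-0.7, -3.12, -2.95]]
```

Call:
{"fn": "play_rows", "kwargs": {"rot": [[0.23,-0.71,-0.21],[0.46,-1.41,-0.43],[0.7,-2.12,-0.64],[0.93,-2.82,-0.86],[1.16,-3.53,-1.07],[1.38,-4.18,-1.27],[1.54,-4.69,-1.42],[1.66,-5.04,-1.53]], "travel": [[-0.1,-0.44,-0.41],[-0.2,-0.87,-0.82],[-0.3,-1.31,-1.24],[-0.39,-1.75,-1.65],[-0.49,-2.18,-2.06],[-0.59,-2.59,-2.45],[-0.66,-2.9,-2.74],[-0.7,-3.12,-2.95]], "fingers": [1,1,1,1,1,1,1,1]}}

```text
clock: 7.88
position: [0.5007, 0.0476, 0.144]
tool_rot: [-0.081, 0.622, 0.76]
wrist_force: [0.1, 0.4, -4.9]
finger_gap: 0.096
```

```bash
python3 - <<'E'
from seg import *
from cell import vision
s=st()
a=vision.capture("top")["color"][:,:,::-1][120:460,60:460]
b=vision.capture("scene")["color"][:,:,::-1][80:420,200:600]
cv2.imwrite("pics/l1.png",np.hstack([a,b]))
s=st()
pl,Rl=pose_lay([.52,.06],30,35,15,.062)
seg(s,pl+[0,0,.01],Rl,[.1,.25,.4,.55,.7,.84,.94,1])
E
```

```text
clk 7.88 p [0.5007 0.0476 0.144 ] x [ 0.556  0.62  -0.554] z [0.498 0.286 0.819] F [ 0.1  0.4 -4.9] M [-0.82  0.8  -0.  ] gap 0.096 J [-0.33   0.283  2.13   1.407  0.889 -2.051]
clk 7.98 p [0.5005 0.0479 0.1435] x [ 0.554  0.62  -0.556] z [0.5   0.287 0.817] F [-0.6  0.2 -5.4] M [-0.8   0.8  -0.02] gap 0.100 J [-0.329  0.283  2.13   1.403  0.889 -2.047]
rot [[-0.0, -0.0, -0.0], [-0.01, -0.01, -0.0], [-0.01, -0.01, -0.0], [-0.01, -0.02, -0.0], [-0.02, -0.02, -0.01], [-0.02, -0.02, -0.01], [-0.02, -0.03, -0.01], [-0.02, -0.03, -0.01]]
travel [[0.16, -0.04, -0.24], [0.41, -0.11, -0.61], [0.66, -0.18, -0.97], [0.91, -0.25, -1.34], [1.15, -0.31, -1.7], [1.39, -0.38, -2.04], [1.55, -0.42, -2.29], [1.65, -0.45, -2.43]]
```

View pics/l1.png

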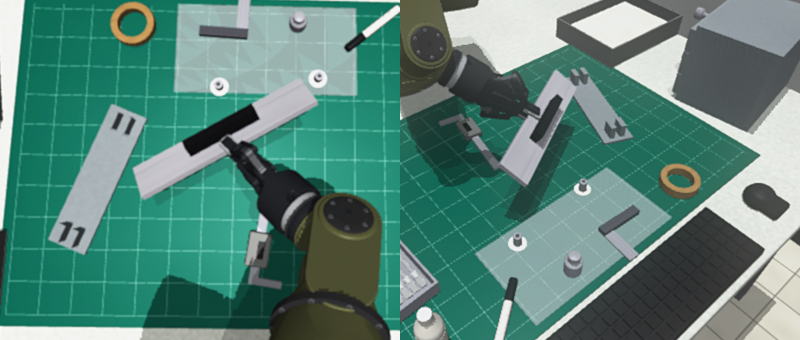

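Call:
{"fn": "play_rows", "kwargs": {"rot": [[0,0,0],[0,0,0],[0,0,0],[0,0,0],[0,0,0],[0,0,0],[0,0,0],[0,0,0]], "travel": [[0.16,-0.04,-0.24],[0.41,-0.11,-0.61],[0.66,-0.18,-0.97],[0.91,-0.25,-1.34],[1.15,-0.31,-1.7],[1.39,-0.38,-2.04],[1.55,-0.42,-2.29],[1.65,-0.45,-2.43]], "fingers": [1,1,1,1,1,1,1,1]}}

```text
clock: 8.65
position: [0.501, 0.0494, 0.055]
tool_rot: [-0.083, 0.625, 0.764]
wrist_force: [-0.7, 0.5, -4.3]
finger_gap: 0.1
```

Call:
{"fn": "play_rows", "kwargs": {"rot": [[0,0,0],[0,0,0],[0,0,0],[0,0,0],[0,0,0],[0,0,0],[0,0,0],[0,0,0]], "travel": [[0.02,0,-0.03],[0.04,-0.01,-0.06],[0.06,-0.01,-0.09],[0.08,-0.02,-0.12],[0.09,-0.02,-0.14],[0.09,-0.02,-0.14],[0.09,-0.02,-0.14],[0.09,-0.02,-0.14]], "fingers": [1,1,1,1,1,1,1,1]}}

```text
clock: 9.32
position: [0.5012, 0.0487, 0.051]
tool_rot: [-0.083, 0.623, 0.762]
wrist_force: [-0.1, -0.2, -5.1]
finger_gap: 0.102
```

```bash
python3 - <<'E'
from seg import *
from cell import vision
s=st()
a=vision.capture("wrist")["color"][:,:,::-1][:,:]
b=vision.capture("scene")["color"][:,:,::-1][120:360,260:500]
cv2.imwrite("pics/l2.png",np.hstack([cv2.resize(a,(400,300)),cv2.resize(b,(300,300))]))
E
```

```text
clk 9.32 p [0.5012 0.0487 0.051 ] x [ 0.554  0.62  -0.555] z [0.497 0.289 0.818] F [-0.1 -0.2 -5.1] M [-0.79  0.78 -0.03] gap 0.102 J [-0.327  0.523  2.128  1.603  0.872 -2.36 ]
```

View pics/l2.png

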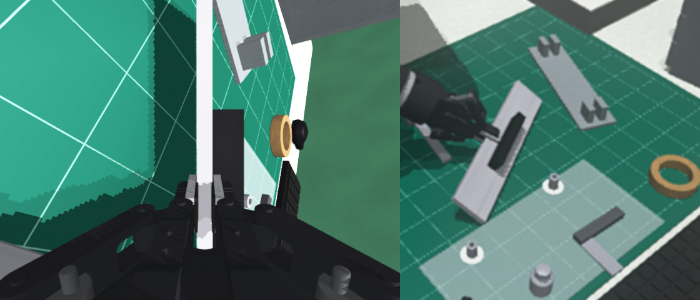

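Call:
{"fn": "play_rows", "kwargs": {"rot": [[0,0,0],[0,0,0],[0,0,0],[0,0,0],[0,0,0],[0,0,0],[0,0,0],[0,0,0]], "travel": [[0.01,0,-0.02],[0.02,0,-0.03],[0.03,-0.01,-0.05],[0.04,-0.01,-0.06],[0.05,-0.01,-0.08],[0.06,-0.02,-0.09],[0.07,-0.02,-0.11],[0.08,-0.02,-0.11]], "fingers": [1,1,1,1,1,1,1,1]}}

```text
clock: 10.08
position: [0.5012, 0.0488, 0.0467]
tool_rot: [-0.083, 0.623, 0.762]
wrist_force: [-0.7, -1.0, -4.2]
finger_gap: 0.096
```

Call:
{"fn": "play_rows", "kwargs": {"rot": [[0,0,0],[0,0,0],[0,0,0],[0,0,0],[0,0,0],[0,0,0],[0,0,0],[0,0,0]], "travel": [[0,0,0],[0.01,0,-0.02],[0.02,0,-0.03],[0.03,-0.01,-0.04],[0.03,-0.01,-0.05],[0.04,-0.01,-0.06],[0.04,-0.01,-0.06],[0.04,-0.01,-0.06]], "fingers": [1,1,1,1,1,1,1,1]}}

```text
clock: 10.75
position: [0.5012, 0.0488, 0.0446]
tool_rot: [-0.083, 0.623, 0.762]
wrist_force: [-0.1, 0.2, -4.3]
finger_gap: 0.099
```

Call:
{"fn": "play_rows", "kwargs": {"rot": [[0,0,0],[0,0,0],[0,0,0],[0,0,0],[0,0,0],[0,0,0],[0,0,0],[0,0,0]], "travel": [[0.01,0,-0.02],[0.02,0,-0.03],[0.02,-0.01,-0.04],[0.03,-0.01,-0.05],[0.04,-0.01,-0.06],[0.04,-0.01,-0.06],[0.04,-0.01,-0.06],[0.04,-0.01,-0.06]], "fingers": [1,1,1,1,1,1,1,1]}}

```text
clock: 11.42
position: [0.5013, 0.0488, 0.0426]
tool_rot: [-0.083, 0.622, 0.762]
wrist_force: [-0.9, -1.6, -0.4]
finger_gap: 0.094
```

```bash
python3 - <<'E'
from seg import *
from cell import vision
s=st()
b=vision.capture("scene")["color"][:,:,::-1][170:300,300:460]
cv2.imwrite("pics/l3.png",cv2.resize(b,None,fx=4,fy=4,interpolation=cv2.INTER_CUBIC))
E
```

```text
clk 11.42 p [0.5013 0.0488 0.0426] x [ 0.554  0.621 -0.555] z [0.497 0.289 0.818] F [-0.9 -1.6 -0.4] M [-0.35  0.5   0.01] gap 0.094 J [-0.327  0.546  2.125  1.621  0.873 -2.387]
```

View pics/l3.png

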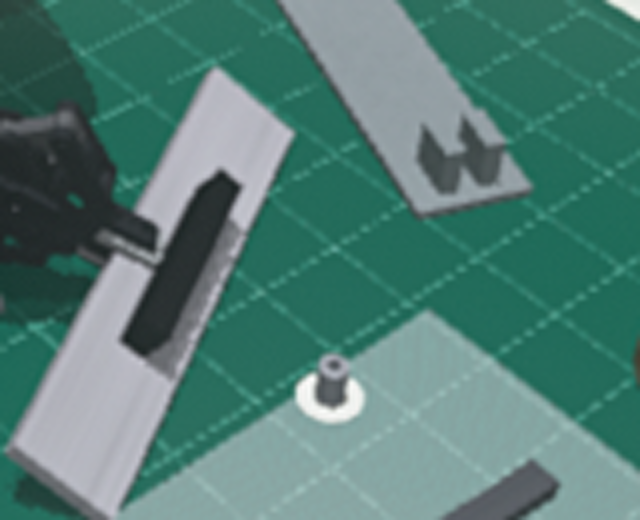

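```bash
python3 - <<'E'
from seg import *
s=st(); P=np.load("P.npy"); q=s["joints"]
for t in(35,32,30,28,25):
    pl,Rl=pose_lay([.52,.06],30,t,15,.0590); r=ik(pl,Rl,q,P); print(t,"%.1e"%r.cost,pl.round(4),r.x.round(2))
pl,Rl=pose_lay([.52,.06],30,35,15,.0590)
pn,Rn=pose_lay([.52,.06],30,29,15,.0590)
seg(s,s["position"]+pn-pl,Rn@Rl.T@Ro.from_rotvec(s["tool_rot"]).as_matrix(),[.15,.3,.45,.6,.75,.9,1,1])
E
```

```text
clk 11.47 p [0.5013 0.0488 0.0426] x [ 0.554  0.621 -0.555] z [0.497 0.289 0.818] F [-1.2 -0.9  1. ] M [-0.31  0.46 -0.02] gap 0.098 J [-0.327  0.546  2.125  1.621  0.873 -2.387]
35 3.3e-23 [0.5025 0.049  0.0426] [-0.32  0.53  2.13  1.62  0.87 -2.38]
32 4.4e-26 [0.5009 0.0481 0.04  ] [-0.34  0.56  2.14  1.68  0.92 -2.47]
30 1.2e-23 [0.4999 0.0475 0.0383] [-0.35  0.58  2.15  1.71  0.95 -2.52]
28 2.1e-04 [0.499  0.047  0.0365] [-0.36  0.6   2.15  1.72  0.98 -2.54]
25 2.1e-03 [0.4978 0.0463 0.0337] [-0.37  0.62  2.14  1.71  1.02 -2.54]
rot [[-0.04, -0.14, -0.0], [-0.08, -0.29, -0.0], [-0.12, -0.43, -0.0], [-0.16, -0.58, -0.0], [-0.2, -0.72, -0.0], [-0.23, -0.87, -0.0], [-0.26, -0.97, -0.0], [-0.26, -0.97, -0.0]]
travel [[0.0, -0.0, -0.03], [0.0, -0.0, -0.06], [0.0, -0.0, -0.09], [0.0, -0.0, -0.12], [0.0, -0.0, -0.16], [0.01, -0.0, -0.19], [0.01, -0.0, -0.21], [0.01, -0.0, -0.21]]
```

Call:
{"fn": "play_rows", "kwargs": {"rot": [[-0.03,-0.1,0],[-0.06,-0.2,0],[-0.09,-0.3,0],[-0.12,-0.4,0],[-0.15,-0.5,0],[-0.17,-0.6,0],[-0.18,-0.65,0],[-0.18,-0.65,0]], "travel": [[0,0,-0.02],[0,0,-0.04],[0,0,-0.06],[0,0,-0.08],[0,0,-0.1],[0,0,-0.13],[0,0,-0.14],[0,0,-0.14]], "fingers": [1,1,1,1,1,1,1,1]}}

```text
clock: 12.13
position: [0.4991, 0.0475, 0.0389]
tool_rot: [-0.074, 0.55, 0.768]
wrist_force: [-2.3, -2.7, 1.2]
finger_gap: 0.093
```

```bash
python3 - <<'E'
from seg import *
s=st()
E
```

```text
clk 12.13 p [0.4991 0.0475 0.0389] x [ 0.586  0.639 -0.498] z [0.445 0.259 0.857] F [-2.3 -2.7  1.2] M [-0.16  0.24 -0.  ] gap 0.093 J [-0.348  0.584  2.138  1.696  0.94  -2.503]
```

Call:
{"fn": "play_rows", "kwargs": {"rot": [[0,0,0],[0,0,0],[0,0,0],[0,0,0],[0,0,0],[0,0,0],[0,0,0],[0,0,0]], "travel": [[0,0,0],[0,0,0],[0,0,0],[0,0,0],[0,0,0],[0,0,0],[0,0,0],[0,0,0]], "fingers": [0.8,0.76,0.74,0.72,0.7,0.68,0.66,0.65], "squeeze": 30}}

```text
clock: 12.8
position: [0.499, 0.0477, 0.0389]
tool_rot: [-0.074, 0.551, 0.768]
wrist_force: [-2.6, -1.6, -0.5]
finger_gap: 0.178
```

```bash
python3 - <<'E'
from seg import *
from cell import vision
s=st()
a=vision.capture("wrist")["color"][:,:,::-1][200:440,200:440]
b=vision.capture("scene")["color"][:,:,::-1][170:300,300:460]
cv2.imwrite("pics/l4.png",np.hstack([cv2.resize(a,(390,390)),cv2.resize(b,None,fx=2.5,fy=3,interpolation=cv2.INTER_CUBIC)]))
E
```

```text
clk 12.80 p [0.499  0.0477 0.0389] x [ 0.585  0.639 -0.498] z [0.446 0.26  0.857] F [-2.6 -1.6 -0.5] M [-0.46  0.54  0.07] gap 0.178 J [-0.348  0.583  2.138  1.695  0.939 -2.502]
```

View pics/l4.png

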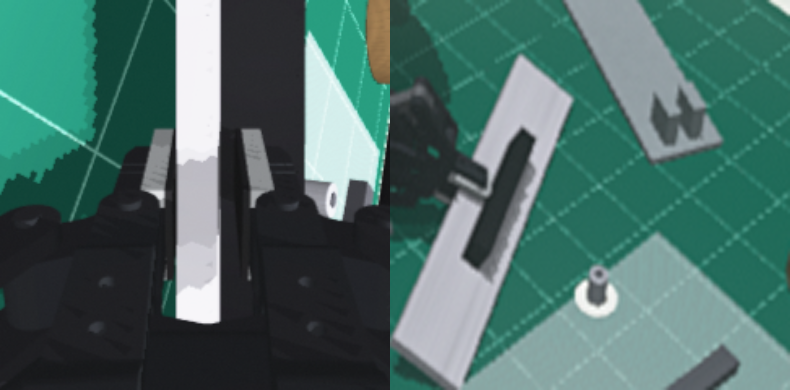

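Call:
{"fn": "play_rows", "kwargs": {"rot": [[0,0,0],[0,0,0],[0,0,0],[0,0,0],[0,0,0],[0,0,0],[0,0,0],[0,0,0]], "travel": [[0,0,0.03],[0,0,0.07],[0,0,0.11],[0,0,0.15],[0,0,0.19],[0,0,0.23],[0,0,0.27],[0,0,0.3]], "fingers": [0.6,0.54,0.48,0.43,0.38,0.32,0.26,0.2]}}

```text
clock: 13.57
position: [0.5032, 0.05, 0.0468]
tool_rot: [-0.074, 0.551, 0.768]
wrist_force: [0.1, -0.3, -1.1]
finger_gap: 0.399
```

```bash
python3 - <<'E'
from seg import *
from cell import vision
s=st()
a=vision.capture("wrist")["color"][:,:,::-1][200:440,200:440]
b=vision.capture("scene")["color"][:,:,::-1][170:300,300:460]
cv2.imwrite("pics/l5.png",np.hstack([cv2.resize(a,(390,390)),cv2.resize(b,None,fx=2.5,fy=3,interpolation=cv2.INTER_CUBIC)]))
E
```

```text
clk 13.57 p [0.5032 0.05   0.0468] x [ 0.586  0.639 -0.498] z [0.445 0.26  0.857] F [ 0.1 -0.3 -1.1] M [-0.44  0.52 -0.02] gap 0.399 J [-0.339  0.565  2.133  1.687  0.932 -2.474]
```

View pics/l5.png

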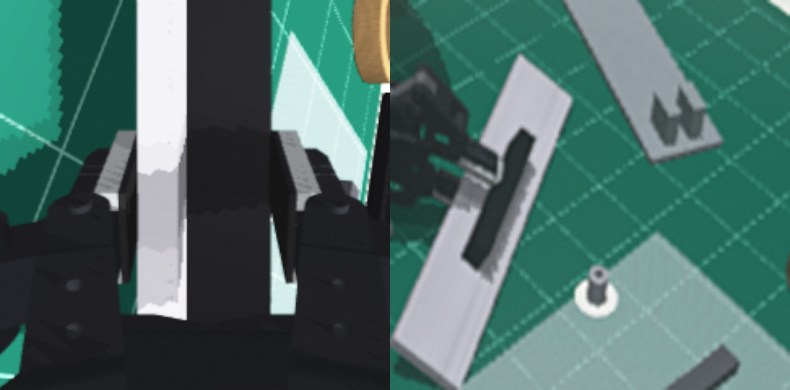

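Call:
{"fn": "play_rows", "kwargs": {"rot": [[0,0,0],[0,0,0],[0,0,0],[0,0,0],[0,0,0],[0,0,0],[0,0,0],[0,0,0]], "travel": [[-0.12,-0.02,-0.09],[-0.24,-0.03,-0.18],[-0.36,-0.05,-0.27],[-0.48,-0.06,-0.36],[-0.6,-0.08,-0.45],[-0.72,-0.09,-0.54],[-0.84,-0.1,-0.63],[-0.94,-0.12,-0.7]], "fingers": [0.2,0.2,0.2,0.2,0.2,0.2,0.2,0.2]}}

```text
clock: 14.33
position: [0.4794, 0.0234, 0.0424]
tool_rot: [-0.074, 0.551, 0.768]
wrist_force: [-0.7, 0.3, 0.4]
finger_gap: 0.401
```

```bash
python3 - <<'E'
from seg import *
from cell import vision
s=st()
a=vision.capture("wrist")["color"][:,:,::-1][140:440,150:450]
b=vision.capture("scene")["color"][:,:,::-1][170:300,300:460]
cv2.imwrite("pics/l6.png",np.hstack([cv2.resize(a,(390,390)),cv2.resize(b,None,fx=2.5,fy=3,interpolation=cv2.INTER_CUBIC)]))
E
```

```text
clk 14.33 p [0.4794 0.0234 0.0424] x [ 0.586  0.639 -0.498] z [0.445 0.259 0.857] F [-0.7  0.3  0.4] M [-0.33  0.23  0.02] gap 0.401 J [-0.428  0.562  2.17   1.628  0.972 -2.512]
```

View pics/l6.png

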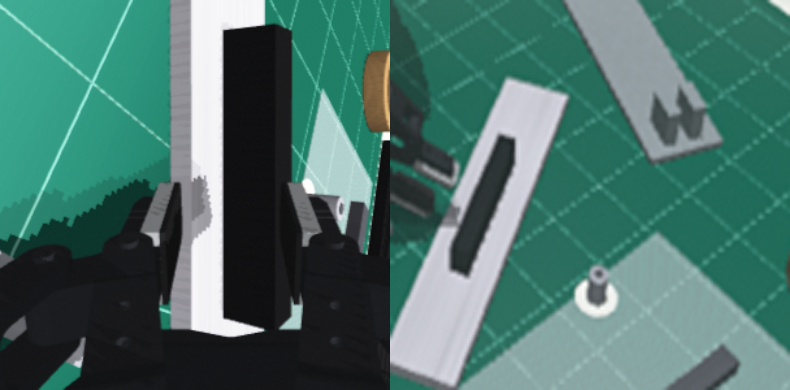

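Call:
{"fn": "play_rows", "kwargs": {"rot": [[0,0,0],[0,0,0],[0,0,0],[0,0,0],[0,0,0],[0,0,0],[0,0,0],[0,0,0]], "travel": [[-0.2,0,0],[-0.4,0,0],[-0.7,0,0],[-1,0,0.1],[-1.4,0,0.3],[-1.8,0,0.6],[-2.2,0,1],[-2.5,0,1.3]], "fingers": [0.2,0.2,0.2,0.2,0.2,0.2,0.2,0.2]}}

```text
clock: 15.1
position: [0.4526, -0.0147, 0.1143]
tool_rot: [-0.075, 0.551, 0.767]
wrist_force: [0.7, -0.3, 0.7]
finger_gap: 0.402
```

```bash
python3 - <<'E'
from seg import *
from cell import vision
import pickle
s=st()
t=vision.capture("top");c=vision.capture("scene"); pickle.dump((t,c),open("f1.pkl","wb"))
cv2.imwrite("pics/l7.png",cv2.resize(t["color"][:,:,::-1][150:350,130:430],None,fx=2.6,fy=2.6,interpolation=cv2.INTER_CUBIC))
cv2.imwrite("pics/l8.png",cv2.resize(c["color"][:,:,::-1][150:310,280:480],None,fx=3.5,fy=3.5,interpolation=cv2.INTER_CUBIC))
E
```

```text
clk 15.10 p [ 0.4526 -0.0147  0.1143] x [ 0.586  0.639 -0.499] z [0.445 0.26  0.857] F [ 0.7 -0.3  0.7] M [-0.29  0.34 -0.  ] gap 0.402 J [-0.556  0.343  2.212  1.405  1.042 -2.307]
```

View pics/l7.png

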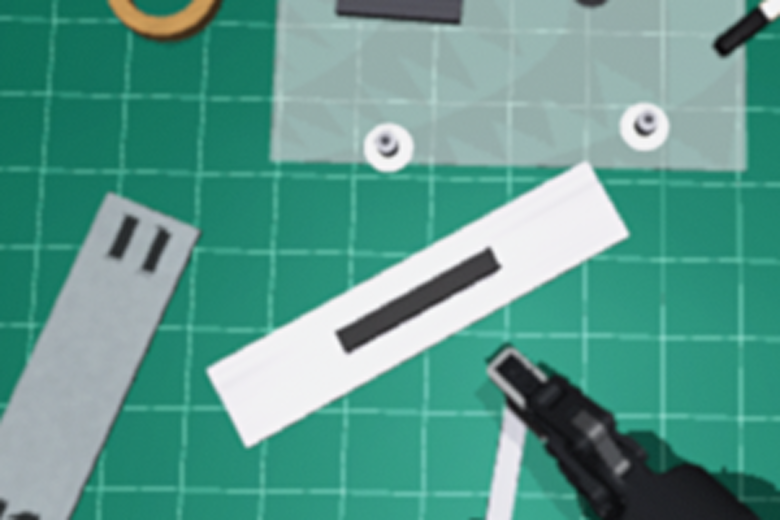

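View pics/l8.png

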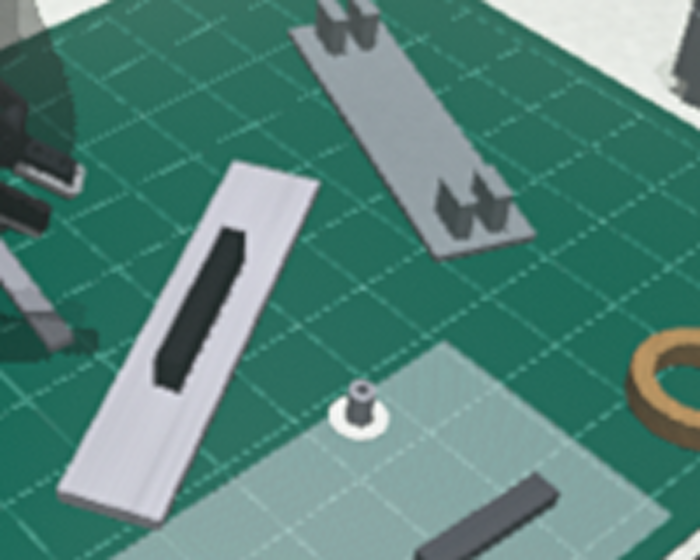

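```bash
python3 - <<'E'
from h import *
import pickle
t,c=pickle.load(open("f1.pkl","rb"))
f=lambda p,s,ox,oy:((p[0]+.5)/s-.5+ox,(p[1]+.5)/s-.5+oy)
def rep(C,px,z,n):
    a=np.array([ray(C,p,z)[:2] for p in px]); m=a.mean(0)
    d=(a[0]+a[1]-a[2]-a[3])/2; print(n,"c",m.round(4),"len",np.linalg.norm(d).round(4),"ang",np.degrees(np.arctan2(d[1],d[0])).round(2),"w",np.linalg.norm(a[0]-a[1]).round(4)); return a
rep(t,[f(p,2.6,130,150) for p in[(587,163),(629,235),(248,447),(207,370)]],.013,"top plate")
rep(t,[f(p,2.6,130,150) for p in[(490,248),(500,269),(347,353),(336,332)]],.037,"top rib")
rep(c,[f(p,3.5,280,150) for p in[(163,523),(58,490),(235,161),(320,182)]],.013,"scene plate")
for n,C in(("t",t),("s",c)):
    print(n,ray(C,f((389,147),2.6,130,150) if n=="t" else f((359,418),3.5,280,150),.003).round(4))
print(ray(t,f((645,127),2.6,130,150),.003).round(4))
# hi-res rect by threshold in top
g=cv2.cvtColor(t["color"],cv2.COLOR_RGB2HSV); m=((g[:,:,1]<40)&(g[:,:,2]>200)).astype(np.uint8)
m[:, :200]=0; m[:205]=0;m[330:]=0;m[:,380:]=0
n,l,stt,ce=cv2.connectedComponentsWithStats(m);k=1+stt[1:,4].argmax();pts=np.argwhere(l==k)[:,::-1]
print(stt[k]); W=np.array([ray(t,p,.013)[:2] for p in pts]); r=cv2.minAreaRect((W*1e3).astype(np.float32));print(r)
E
```

```text
top plate c [0.5147 0.0619] len 0.2997 ang -59.92 w 0.059
top rib c [0.5142 0.0615] len 0.1172 ang -60.06 w 0.0158
scene plate c [0.5213 0.0589] len 0.2998 ang -59.74 w 0.0613
t [0.6259 0.0884 0.003 ]
s [0.6304 0.0854 0.003 ]
[ 0.6444 -0.095   0.003 ]
[ 210  212  161  110 4882]
((515.5383911132812, 62.40691375732422), (61.30747604370117, 301.2791748046875), 30.132694244384766)
```

```bash
python3 - <<'E'
from seg import *
s=st(); P=np.load("P.npy"); q=s["joints"]
T=np.array([.518,.0605,.14]); R1=Rdown(30.1)
Rs=Ro.from_rotvec(s["tool_rot"]); S=Slerp([0,1],Ro.concatenate([Rs,Ro.from_matrix(R1)]))
print((Rs.inv()*Ro.from_matrix(R1)).magnitude()*57.3)
for k in np.linspace(0,1,9):
    r=ik(s["position"]*(1-k)+T*k,S(k).as_matrix(),q,P);print(k,"%.0e"%r.cost,r.x.round(2),(r.x-q).round(2));q=r.x
seg(s,T,R1,[.08,.2,.33,.47,.61,.75,.88,1])
E
```

```text
clk 15.20 p [ 0.4533 -0.0149  0.1148] x [ 0.588  0.638 -0.498] z [0.443 0.261 0.858] F [-0.3 -0.1  0. ] M [-0.26  0.29  0.03] gap 0.397 J [-0.556  0.343  2.211  1.407  1.042 -2.309]
60.70621194500292
0.0 3e-23 [-0.55  0.33  2.22  1.41  1.04 -2.3 ] [ 0.   -0.01  0.01 -0.   -0.    0.01]
0.125 1e-20 [-0.48  0.27  2.19  1.3   0.91 -2.12] [ 0.08 -0.06 -0.02 -0.1  -0.13  0.19]
0.25 5e-19 [-0.39  0.23  2.16  1.15  0.81 -1.89] [ 0.08 -0.04 -0.04 -0.15 -0.11  0.23]
0.375 3e-30 [-0.31  0.21  2.11  0.94  0.74 -1.62] [ 0.08 -0.02 -0.05 -0.21 -0.07  0.27]
0.5 2e-30 [-0.23  0.21  2.05  0.7   0.72 -1.32] [ 0.08 -0.   -0.06 -0.24 -0.02  0.3 ]
0.625 2e-20 [-0.15  0.22  1.98  0.47  0.75 -1.04] [ 0.08  0.02 -0.07 -0.24  0.03  0.28]
0.75 1e-21 [-0.08  0.26  1.9   0.27  0.82 -0.8 ] [ 0.07  0.03 -0.08 -0.2   0.08  0.24]
0.875 2e-22 [-0.01  0.3   1.82  0.11  0.93 -0.62] [ 0.06  0.05 -0.09 -0.15  0.11  0.18]
1.0 2e-23 [ 0.05  0.36  1.72  0.    1.06 -0.48] [ 0.06  0.06 -0.09 -0.11  0.13  0.14]
rot [[0.1, 0.78, -0.18], [0.26, 1.96, -0.45], [0.43, 3.23, -0.74], [0.61, 4.6, -1.05], [0.8, 5.96, -1.37], [0.98, 7.33, -1.68], [1.15, 8.6, -1.97], [1.31, 9.78, -2.24]]
travel [[0.2, 0.04, 0.19], [0.49, 0.09, 0.47], [0.81, 0.16, 0.77], [1.15, 0.22, 1.1], [1.5, 0.29, 1.42], [1.84, 0.35, 1.75], [2.16, 0.41, 2.05], [2.45, 0.47, 2.33]]
```

Call:
{"fn": "play_rows", "kwargs": {"rot": [[0.1,0.5,-0.12],[0.18,1.2,-0.28],[0.26,1.96,-0.45],[0.35,2.6,-0.6],[0.43,3.23,-0.74],[0.52,3.9,-0.9],[0.61,4.6,-1.05],[0.7,5.2,-1.2]], "travel": [[0.12,0.02,0.12],[0.3,0.06,0.29],[0.49,0.09,0.47],[0.65,0.13,0.62],[0.81,0.16,0.77],[0.98,0.19,0.94],[1.15,0.22,1.1],[1.3,0.25,1.24]], "fingers": [0,0,0,0,0,0,0,0]}}

```text
clock: 15.87
position: [0.4876, 0.0262, 0.1264]
tool_rot: [-0.254, 1.083, 0.599]
wrist_force: [0.1, -0.4, -1.5]
finger_gap: 0.498
```

```bash
python3 - <<'E'
from seg import *
s=st()
T=np.array([.518,.0605,.13]); R1=Rdown(30.1)
seg(s,T,R1,[.14,.28,.42,.56,.7,.84,.94,1])
E
```

```text
clk 15.87 p [0.4876 0.0262 0.1264] x [ 0.331  0.331 -0.884] z [0.75  0.475 0.459] F [ 0.1 -0.4 -1.5] M [-0.2   0.16 -0.  ] gap 0.498 J [-0.203  0.218  2.029  0.638  0.717 -1.243]
rot [[0.08, 0.63, -0.15], [0.17, 1.27, -0.3], [0.25, 1.9, -0.44], [0.34, 2.54, -0.59], [0.42, 3.17, -0.74], [0.51, 3.81, -0.89], [0.57, 4.26, -0.99], [0.6, 4.53, -1.06]]
travel [[0.09, 0.05, 0.19], [0.17, 0.1, 0.38], [0.26, 0.15, 0.57], [0.34, 0.2, 0.76], [0.43, 0.25, 0.95], [0.51, 0.3, 1.14], [0.57, 0.34, 1.28], [0.61, 0.36, 1.36]]
```

Call:
{"fn": "play_rows", "kwargs": {"rot": [[0.08,0.63,-0.15],[0.17,1.27,-0.3],[0.25,1.9,-0.44],[0.34,2.54,-0.59],[0.42,3.17,-0.74],[0.51,3.81,-0.89],[0.57,4.26,-0.99],[0.6,4.53,-1.06]], "travel": [[0.09,0.05,0.19],[0.17,0.1,0.38],[0.26,0.15,0.57],[0.34,0.2,0.76],[0.43,0.25,0.95],[0.51,0.3,1.14],[0.57,0.34,1.28],[0.61,0.36,1.36]], "fingers": [0,0,0,0,0,0,0,0]}}

```text
clock: 16.53
position: [0.518, 0.0609, 0.1295]
tool_rot: [-0.412, 1.532, 0.414]
wrist_force: [0.3, -0.5, 0.2]
finger_gap: 0.495
```

Call:
{"fn": "play_rows", "kwargs": {"rot": [[0,0,0],[0,0,0],[0,0,0],[0,0,0],[0,0,0],[0,0,0],[0,0,0],[0,0,0]], "travel": [[0.1,0,0],[0.2,0,0],[0.4,0,0],[0.6,0,0],[0.8,0,0],[0.9,0,0],[1,0,0],[1,0,0]], "fingers": [0,0,0,0,0,0,0,0]}}

```text
clock: 17.2
position: [0.5177, 0.0603, 0.0996]
tool_rot: [-0.41, 1.529, 0.414]
wrist_force: [-0.8, -0.2, 0.7]
finger_gap: 0.504
```

```bash
python3 - <<'E'
from seg import *
from cell import vision
import pickle
s=st()
c=vision.capture("wrist");cv2.imwrite("pics/r1.png",c["color"][:,:,::-1])
pickle.dump((s,c),open("r1.pkl","wb")); print(proj(c,s["position"]))
E
```

```text
clk 17.20 p [0.5177 0.0603 0.0996] x [ 0.001  0.003 -1.   ] z [0.865 0.502 0.003] F [-0.8 -0.2  0.7] M [-0.02 -0.    0.02] gap 0.504 J [ 0.044  0.42   1.75   0.004  0.97  -0.484]
[[327.14522078 322.5736238 ]]
```

View pics/r1.png

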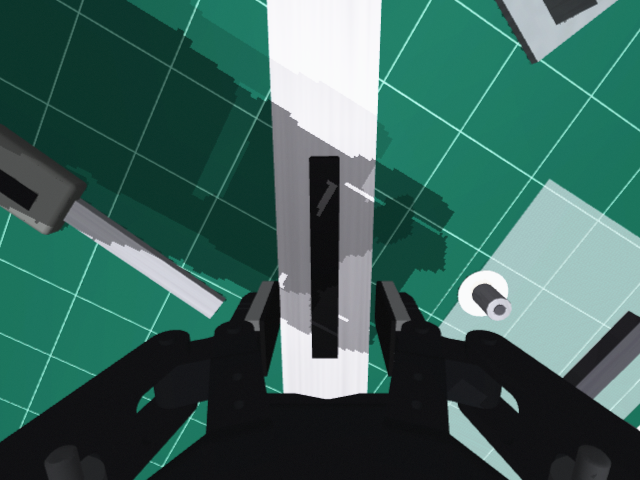

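```bash
python3 - <<'E'
from seg import *
import pickle
s,c=pickle.load(open("r1.pkl","rb"))
R=Ro.from_rotvec(s["tool_rot"]).as_matrix()
a=[ray(c,p,.037) for p in[(309,156),(339.5,156),(312,358),(337.5,358)]]
far=(a[0]+a[1])/2;nr=(a[2]+a[3])/2;m=(far+nr)/2;d=far-nr
print(far,nr,m.round(4),np.linalg.norm(d),np.degrees(np.arctan2(d[1],d[0])),R.T@(m-s["position"]))
plan(s,[m[0],m[1],.040],Rdown(np.degrees(np.arctan2(d[1],d[0]))-90))
E
```

```text
[0.48591089 0.11244323 0.037     ] [0.54673625 0.00790408 0.037     ] [0.5163 0.0602 0.037 ] 0.1209469211941912 120.19268600506399 [ 0.06256919  0.00042986 -0.0014651 ]
rot [-0.01, 0.03, -0.02] travel [1.99, 0.01, -0.05] deg 0.20699150936596716 mm 59.58861173045833
```

Call:
{"fn": "play_rows", "kwargs": {"rot": [[0,0,0],[0,0,0],[0,0,0],[0,0,0],[0,0,0],[0,0,0],[0,0,0],[0,0,0]], "travel": [[0.2,0,-0.05],[0.5,0,-0.05],[0.8,0,-0.05],[1.1,0,-0.05],[1.4,0,-0.05],[1.7,0,-0.05],[1.9,0,-0.05],[2,0,-0.05]], "fingers": [0,0,0,0,0,0,0,0]}}

```text
clock: 17.92
position: [0.5164, 0.0599, 0.039]
tool_rot: [-0.41, 1.53, 0.414]
wrist_force: [-0.2, -0.5, -0.2]
finger_gap: 0.501
```

Call:
{"fn": "play_rows", "kwargs": {"rot": [[0,0,0],[0,0,0],[0,0,0],[0,0,0],[0,0,0],[0,0,0],[0,0,0],[0,0,0]], "travel": [[0,0,0],[0,0,0],[0,0,0],[0,0,0],[0,0,0],[0,0,0],[0,0,0],[0,0,0]], "fingers": [0.2,0.4,0.5,0.6,0.8,1,1,1], "squeeze": 50}}

```text
clock: 18.58
position: [0.5169, 0.0598, 0.0408]
tool_rot: [-0.41, 1.528, 0.414]
wrist_force: [-3.6, -0.8, 6.7]
finger_gap: 0.172
```

```bash
python3 - <<'E'
from seg import *
from cell import vision
s=st()
c=vision.capture("wrist");cv2.imwrite("pics/r2.png",c["color"][::1,:,::-1])
E
```

```text
clk 18.58 p [0.5169 0.0598 0.0408] x [ 0.003  0.003 -1.   ] z [0.865 0.502 0.004] F [-3.6 -0.8  6.7] M [-0.25  0.6   0.02] gap 0.172 J [ 0.044  0.517  1.776  0.004  0.846 -0.485]
```

View pics/r2.png

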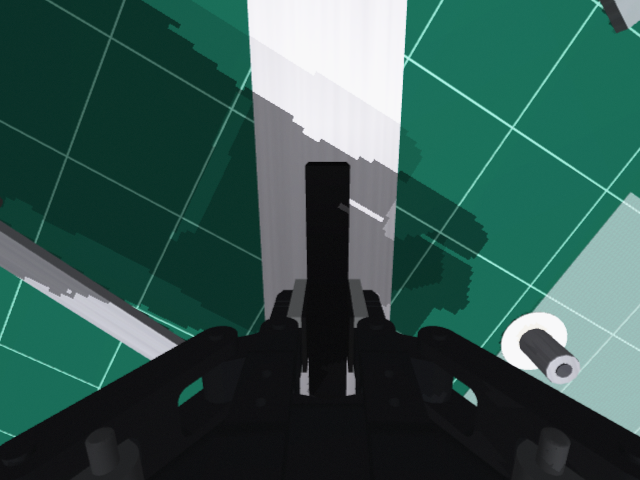

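```bash
python3 - <<'E'
from seg import *
import pickle
s0,c=pickle.load(open("r1.pkl","rb"))
print("stud L via wrist",ray(c,(483,294),.003), "top",ray(c,(499,310),.027))
s=st(); R0=Ro.from_rotvec(s["tool_rot"])
z=s["position"][2]
# rows relative to the present: raise then A
for (x,y,h) in [(.53,.03,18),(.55,0,5.94)]:
    plan(s,[x,y,z],Rdown(h))
E
```

```text
stud L via wrist [0.62757194 0.08588816 0.003     ] top [0.62682889 0.08590102 0.027     ]
clk 18.63 p [0.5169 0.0598 0.0408] x [ 0.003  0.003 -1.   ] z [0.865 0.502 0.004] F [-3.5 -1.9  6.4] M [-0.27  0.57  0.05] gap 0.178 J [ 0.044  0.517  1.776  0.004  0.846 -0.485]
rot [2.02, 0.04, -0.02] travel [-0.0, -1.08, -0.12] deg 12.147322423948125 mm 32.54770869556182
rot [4.03, 0.03, -0.02] travel [-0.0, -2.28, -0.05] deg 24.20621287279669 mm 68.34375976344387
```

Call:
{"fn": "play_rows", "kwargs": {"rot": [[0,0,0],[0,0,0],[0.25,0,0],[0.6,0,0],[1,0,0],[1.4,0,0],[1.75,0,0],[2,0,0]], "travel": [[-0.03,0,0],[-0.05,0,0],[-0.05,-0.13,-0.02],[-0.05,-0.32,-0.04],[-0.05,-0.54,-0.06],[-0.05,-0.75,-0.08],[-0.05,-0.95,-0.1],[-0.05,-1.08,-0.12]], "fingers": [1,1,1,1,1,1,1,1]}}

```text
clock: 19.3
position: [0.5301, 0.0294, 0.0414]
tool_rot: [-0.243, 1.554, 0.248]
wrist_force: [-0.4, 0.2, -4.2]
finger_gap: 0.172
```

```bash
python3 - <<'E'
from seg import *
from cell import vision
s=st()
c=vision.capture("wrist")["color"][::1,:,::-1];t=vision.capture("top")["color"][:,:,::-1][120:420,160:460]
cv2.imwrite("pics/s1.png",np.hstack([cv2.resize(c,(400,300)),t]))
plan(s,[.55,0,s["position"][2]],Rdown(5.94))
E
```

```text
clk 19.30 p [0.5301 0.0294 0.0414] x [ 0.002  0.003 -1.   ] z [0.951 0.308 0.003] F [-0.4  0.2 -4.2] M [-0.05  0.03 -0.01] gap 0.172 J [-0.015  0.534  1.745  0.004  0.861 -0.331]
rot [2.0, 0.02, -0.03] travel [-0.0, -1.14, 0.33] deg 12.001749640661536 mm 35.484295037813915
```

View pics/s1.png

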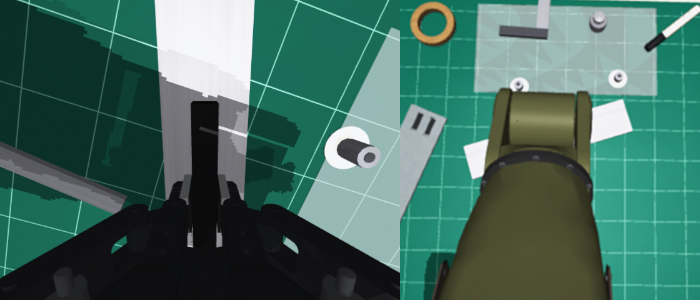

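Call:
{"fn": "play_rows", "kwargs": {"rot": [[0,0,0],[0.1,0,0],[0.4,0,0],[0.75,0,0],[1.1,0,0],[1.5,0,0],[1.8,0,0],[2,0,0]], "travel": [[0.02,0,0],[0.02,-0.06,0.02],[0.02,-0.23,0.06],[0.02,-0.43,0.12],[0.02,-0.63,0.18],[0.02,-0.85,0.25],[0.02,-1.03,0.3],[0.02,-1.14,0.33]], "fingers": [1,1,1,1,1,1,1,1]}}

```text
clock: 20.07
position: [0.5504, 0.0001, 0.041]
tool_rot: [-0.08, 1.567, 0.084]
wrist_force: [-0.7, -0.2, -4.6]
finger_gap: 0.176
```

```bash
python3 - <<'E'
from seg import *
from cell import vision
import pickle
s=st()
c=vision.capture("wrist");cv2.imwrite("pics/s2.png",c["color"][:,:,::-1]);pickle.dump((s,c),open("s2.pkl","wb"))
plan(s,[.5843,-.0098,s["position"][2]],Rdown(5.94))
E
```

```text
clk 20.07 p [5.504e-01 1.000e-04 4.100e-02] x [ 0.002  0.003 -1.   ] z [0.995 0.104 0.003] F [-0.7 -0.2 -4.6] M [0.02 0.01 0.  ] gap 0.176 J [-0.068  0.568  1.688  0.004  0.883 -0.175]
rot [0.01, 0.03, -0.03] travel [0.0, -0.44, 1.09] deg 0.2297355509372287 mm 35.26468078846297
```

View pics/s2.png

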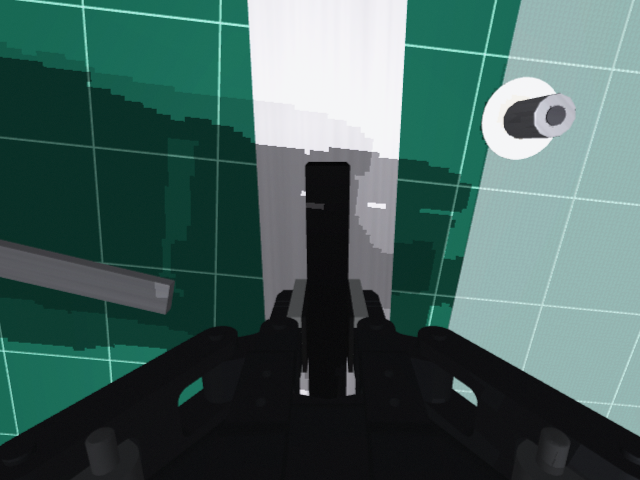

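Call:
{"fn": "play_rows", "kwargs": {"rot": [[0,0,0],[0,0,0],[0,0,0],[0,0,0],[0,0,0],[0,0,0],[0,0,0],[0,0,0]], "travel": [[0.01,0,0],[0.01,0,0],[0.02,0,0],[0.02,0,0],[0.03,0,0],[0.03,0,0],[0.03,0,0],[0.03,0,0]], "fingers": [1,1,1,1,1,1,1,1]}}

```text
clock: 20.78
position: [0.5501, 0.0007, 0.0408]
tool_rot: [-0.082, 1.566, 0.087]
wrist_force: [-3.8, -2.9, 8.3]
finger_gap: 0.178
```

```bash
python3 - <<'E'
from seg import *
import pickle
s=st()
s2,c=pickle.load(open("s2.pkl","rb"))
print("studL",ray(c,(525,118),.003),ray(c,(556,115),.027))
R=Ro.from_rotvec(s2["tool_rot"]).as_matrix()
a=[ray(c,p,.013) for p in[(249,20),(406.5,20),(257,150),(400,150)]]
print([ (R.T@(x-s2["position"])).round(4) for x in a])
E
```

```text
clk 20.78 p [0.5501 0.0007 0.0408] x [ 0.003  0.003 -1.   ] z [0.994 0.107 0.003] F [-3.8 -2.9  8.3] M [-0.49  0.78 -0.01] gap 0.178 J [-0.067  0.568  1.69   0.004  0.882 -0.177]
studL [0.6285511  0.08703048 0.003     ] [0.6267991 0.0864416 0.027    ]
[array([ 0.0282,  0.113 , -0.0299]), array([0.0284, 0.1131, 0.0302]), array([ 0.0281,  0.0648, -0.0295]), array([0.0283, 0.0649, 0.0305])]
```

Call:
{"fn": "play_rows", "kwargs": {"rot": [[0,0,0],[0,0,0],[0,0,0],[0,0,0],[0,0,0],[0,0,0],[0,0,0],[0,0,0]], "travel": [[-0.02,0,0],[-0.02,-0.06,0.1],[-0.02,-0.13,0.3],[-0.02,-0.2,0.5],[-0.02,-0.28,0.7],[-0.02,-0.36,0.9],[-0.02,-0.42,1.03],[-0.02,-0.44,1.09]], "fingers": [1,1,1,1,1,1,1,1]}}

```text
clock: 21.45
position: [0.584, -0.0087, 0.0409]
tool_rot: [-0.082, 1.568, 0.087]
wrist_force: [-8.8, 1.8, 8.2]
finger_gap: 0.174
```

```bash
python3 - <<'E'
from seg import *
from cell import vision
import pickle
s=st()
c=vision.capture("wrist");t=vision.capture("top");sc=vision.capture("scene")
pickle.dump((s,c,t,sc),open("s3.pkl","wb"))
cv2.imwrite("pics/s3.png",c["color"][:,:,::-1])
cv2.imwrite("pics/s3t.png",np.hstack([cv2.resize(t["color"][:,:,::-1][170:270,230:430],None,fx=2,fy=3),cv2.resize(sc["color"][:,:,::-1][210:370,250:450],(400,300))]))
E
```

```text
clk 21.45 p [ 0.584  -0.0087  0.0409] x [ 0.001  0.004 -1.   ] z [0.994 0.107 0.002] F [-8.8  1.8  8.2] M [ 0.27  1.34 -0.01] gap 0.174 J [-0.079  0.627  1.586  0.005  0.927 -0.189]
```

View pics/s3.png

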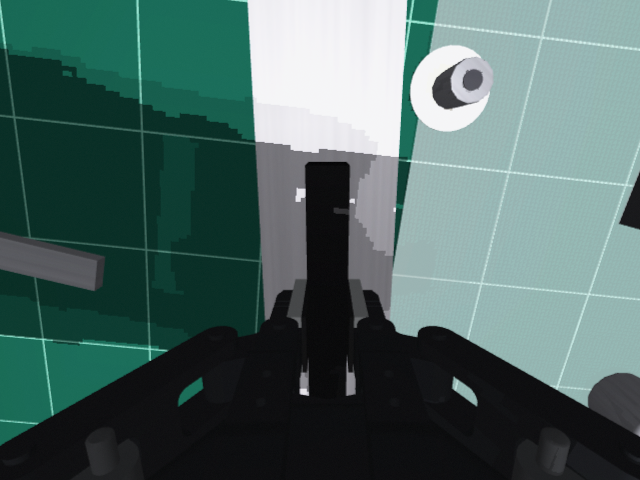

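View pics/s3t.png

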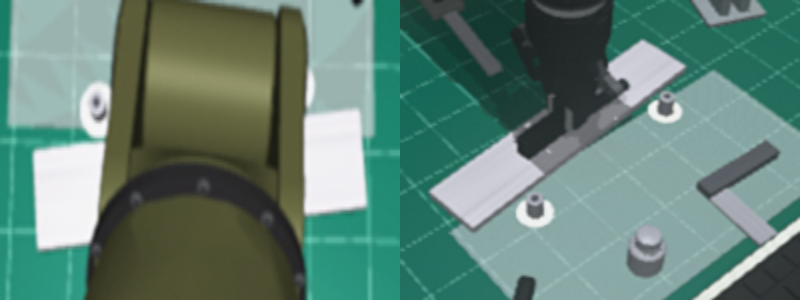

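```bash
python3 - <<'E'
from seg import *
import pickle
s,c,t,sc=pickle.load(open("s3.pkl","rb"))
R=Ro.from_rotvec(s["tool_rot"]).as_matrix()
for p,z in(((451,88),.003),((472,80),.027)):
    X=ray(c,p,z);print(X.round(4),(R.T@(X-s["position"])).round(4))
a=[ray(c,p,.013) for p in[(249,20),(406,20),(400,150)]];print([ (R.T@(x-s["position"])).round(4) for x in a])
# scene zoomed
cv2.imwrite("pics/s3s.png",cv2.resize(sc["color"][:,:,::-1][245:345,290:430],None,fx=5,fy=5,interpolation=cv2.INTER_CUBIC))
E
```

```text
[0.627  0.0869 0.003 ] [0.0383 0.0904 0.0529]
[0.6264 0.0862 0.027 ] [0.0143 0.0898 0.0522]
[array([ 0.0282,  0.113 , -0.0299]), array([0.0283, 0.1131, 0.03  ]), array([0.0281, 0.0649, 0.0305])]
```

View pics/s3s.png

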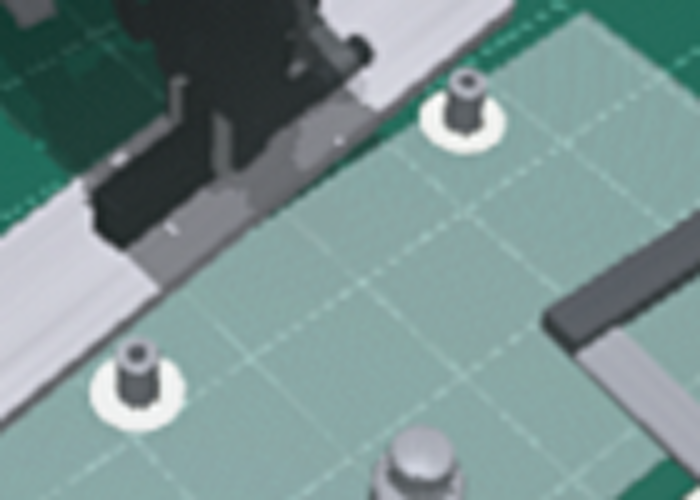

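Call:
{"fn": "play_rows", "kwargs": {"rot": [[0,0,0],[0,0,0],[0,0,0],[0,0,0],[0,0,0],[0,0,0],[0,0,0],[0,0,0]], "travel": [[-0.01,0,0.03],[-0.02,0,0.08],[-0.02,0,0.14],[-0.02,0,0.2],[-0.02,0,0.26],[-0.02,0,0.31],[-0.02,0,0.35],[-0.02,0,0.37]], "fingers": [1,1,1,1,1,1,1,1]}}

```text
clock: 22.27
position: [0.5952, -0.0078, 0.0413]
tool_rot: [-0.082, 1.567, 0.087]
wrist_force: [0.3, -0.4, -3.8]
finger_gap: 0.175
```

```bash
python3 - <<'E'
from seg import *
from cell import vision
import pickle
s=st()
c=vision.capture("wrist");sc=vision.capture("scene")
pickle.dump((s,c,sc),open("s4.pkl","wb"))
cv2.imwrite("pics/s4.png",np.hstack([cv2.resize(c["color"][:,:,::-1][0:200,300:600],(390,260)),cv2.resize(sc["color"][:,:,::-1][245:345,290:430],(400,260),interpolation=cv2.INTER_CUBIC)]))
st()
E
```

```text
clk 22.27 p [ 0.5952 -0.0078  0.0413] x [ 0.002  0.003 -1.   ] z [0.994 0.107 0.003] F [ 0.3 -0.4 -3.8] M [-0.04  0.    0.03] gap 0.175 J [-0.076  0.646  1.552  0.004  0.941 -0.185]
clk 22.37 p [ 0.5951 -0.0078  0.0413] x [ 0.002  0.003 -1.   ] z [0.994 0.107 0.003] F [ 0.2  0.4 -4.6] M [ 0.04  0.04 -0.02] gap 0.172 J [-0.076  0.646  1.553  0.004  0.941 -0.186]
```

View pics/s4.png

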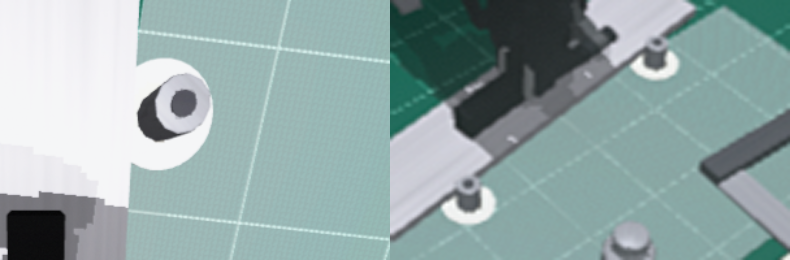

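Call:
{"fn": "play_rows", "kwargs": {"rot": [[0,0,0],[0,0,0],[0,0,0],[0,0,0],[0,0,0],[0,0,0],[0,0,0],[0,0,0]], "travel": [[0.01,0,0.01],[0.01,0,0.02],[0.01,0,0.03],[0.01,0,0.04],[0.01,0,0.05],[0.01,0,0.06],[0.01,0,0.07],[0.01,0,0.07]], "fingers": [1,1,1,1,1,1,1,1]}}

```text
clock: 23.03
position: [0.5971, -0.0076, 0.0411]
tool_rot: [-0.082, 1.567, 0.087]
wrist_force: [0.1, -0.0, -4.5]
finger_gap: 0.171
```

```bash
python3 - <<'E'
from seg import *
st()
E
```

```text
clk 23.03 p [ 0.5971 -0.0076  0.0411] x [ 0.002  0.003 -1.   ] z [0.994 0.107 0.003] F [ 0.1 -0.  -4.5] M [ 0.01 -0.02 -0.01] gap 0.171 J [-0.075  0.65   1.546  0.004  0.944 -0.185]
```

Call:
{"fn": "play_rows", "kwargs": {"rot": [[0,0,0],[0,0,0],[0,0,0],[0,0,0],[0,0,0],[0,0,0],[0,0,0],[0,0,0]], "travel": [[0.005,0,0],[0.01,0,0],[0.01,0,0.01],[0.01,0,0.01],[0.01,0,0.02],[0.01,0,0.02],[0.01,0,0.03],[0.01,0,0.03]], "fingers": [1,1,1,1,1,1,1,1]}}

```text
clock: 23.7
position: [0.5979, -0.0075, 0.0408]
tool_rot: [-0.082, 1.567, 0.087]
wrist_force: [-3.5, -0.1, 0.1]
finger_gap: 0.172
```

```bash
python3 - <<'E'
from seg import *
st()
E
```

```text
clk 23.70 p [ 0.5979 -0.0075  0.0408] x [ 0.002  0.003 -1.   ] z [0.994 0.107 0.002] F [-3.5 -0.1  0.1] M [-0.07  0.54 -0.04] gap 0.172 J [-0.075  0.652  1.544  0.004  0.945 -0.185]
```

Call:
{"fn": "play_rows", "kwargs": {"rot": [[0,0,0],[0,0,0],[0,0,0],[0,0,0],[0,0,0],[0,0,0],[0,0,0],[0,0,0]], "travel": [[0,0,0],[0,0,0.01],[0,0,0.01],[0,0,0.02],[0,0,0.02],[0,0,0.02],[0,0,0.02],[0,0,0.02]], "fingers": [1,1,1,1,1,1,1,1]}}

```text
clock: 24.37
position: [0.5981, -0.0074, 0.0408]
tool_rot: [-0.082, 1.568, 0.087]
wrist_force: [-8.4, -1.0, 3.4]
finger_gap: 0.17
```

```bash
python3 - <<'E'
from seg import *
st()
E
```

```text
clk 24.37 p [ 0.5981 -0.0074  0.0408] x [ 0.001  0.003 -1.   ] z [0.994 0.107 0.001] F [-8.4 -1.   3.4] M [-0.14  1.3  -0.1 ] gap 0.170 J [-0.075  0.652  1.542  0.004  0.946 -0.184]
```

```bash
python3 - <<'E'
from seg import *
from cell import vision
import pickle
c=vision.capture("wrist");sc=vision.capture("scene");t=vision.capture("top")
s=st()
pickle.dump((s,c,sc,t),open("s5.pkl","wb"))
cv2.imwrite("pics/s5.png",np.hstack([cv2.resize(c["color"][:,:,::-1][0:150,330:480],(380,380)),cv2.resize(sc["color"][:,:,::-1][245:345,290:400],(420,380),interpolation=cv2.INTER_CUBIC)]))
cv2.imwrite("pics/s5t.png",cv2.resize(t["color"][:,:,::-1][180:240,240:400],None,fx=5,fy=5,interpolation=cv2.INTER_CUBIC))
E
```

```text
clk 24.52 p [ 0.5981 -0.0075  0.0408] x [ 0.001  0.003 -1.   ] z [0.994 0.107 0.001] F [-7.9 -0.8  3.1] M [-0.18  1.29 -0.11] gap 0.174 J [-0.075  0.652  1.542  0.004  0.946 -0.184]
```

View pics/s5.png

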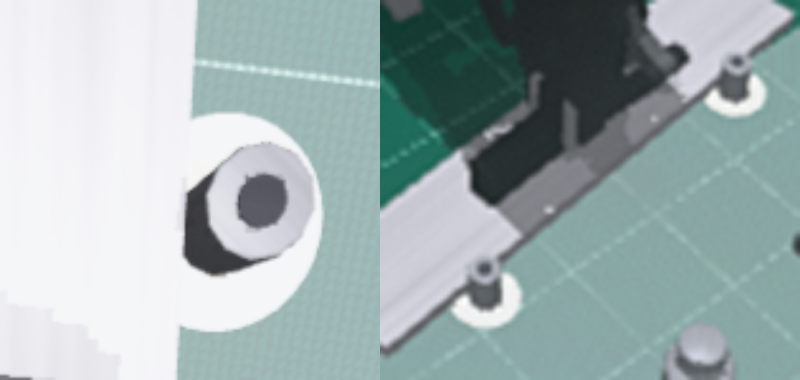

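View pics/s5t.png

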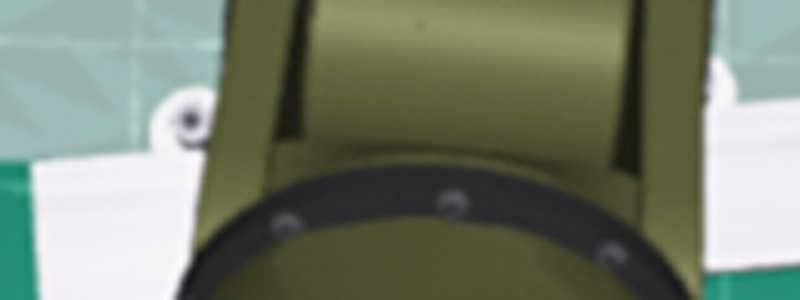

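```bash
python3 - <<'E'
from seg import *
import pickle
s,c,sc,t=pickle.load(open("s5.pkl","rb"))
R=Ro.from_rotvec(s["tool_rot"]).as_matrix()
X=ray(c,(433,79),.027);print((R.T@(X-s["position"])).round(4),X)
for v in (25,120):
    row=c["color"][v,380:430].astype(int); print(row[:,0]-row[:,1]); 
E
```

```text
[0.0142 0.0901 0.0381] [0.62638679 0.08629016 0.027     ]
[  1   1   1   1   1   1   1   1   1   1   2   0   1   1   1   1   1   1
   1   1   1   1   1   1   1   0  -6 -24 -23 -25 -24 -26 -23 -23 -24 -21
 -22 -22 -23 -23 -25 -23 -23 -26 -29 -27 -24 -26 -28 -28]
[ 0 -1  0  0 -1 -1  0  0 -1  0 -1 -1 -1 -1  0  0  0 -1  0  0  1 -1 -1 -1
 -1  0  0 -1 -1 -1 -1 -1 -1 -1  0 -1 -1 -1 -1 -1 -1 -1 -1 -1 -1 -1 -1 -1
 -1 -1]
```

Call:
{"fn": "play_rows", "kwargs": {"rot": [[0,0,0],[0,0,0],[0,0,0],[0,0,0],[0,0,0],[0,0,0],[0,0,0],[0,0,0]], "travel": [[-0.005,0,0],[-0.005,0,0],[-0.005,0,0.01],[-0.005,0,0.01],[-0.005,0,0.02],[-0.005,0,0.02],[-0.005,0,0.02],[-0.005,0,0.02]], "fingers": [1,1,1,1,1,1,1,1]}}

```text
clock: 25.18
position: [0.5982, -0.0074, 0.0409]
tool_rot: [-0.082, 1.57, 0.087]
wrist_force: [-11.8, -1.2, 5.1]
finger_gap: 0.174
```

```bash
python3 - <<'E'
from seg import *
st()
E
```

```text
clk 25.18 p [ 0.5982 -0.0074  0.0409] x [-0.001  0.003 -1.   ] z [ 0.994  0.107 -0.   ] F [-11.8  -1.2   5.1] M [-0.28  1.99 -0.06] gap 0.174 J [-0.075  0.653  1.541  0.004  0.948 -0.184]
```

Call:
{"fn": "play_rows", "kwargs": {"rot": [[0,0,0],[0,0,0],[0,0,0],[0,0,0],[0,0,0],[0,0,0],[0,0,0],[0,0,0]], "travel": [[0,0,-0.005],[0,0,-0.01],[-0.005,0,-0.01],[-0.005,0,-0.01],[-0.005,0,-0.01],[-0.005,0,-0.01],[-0.005,0,-0.01],[-0.005,0,-0.01]], "fingers": [1,1,1,1,1,1,1,1], "squeeze": 20}}

```text
clock: 25.85
position: [0.5982, -0.0074, 0.0408]
tool_rot: [-0.082, 1.569, 0.087]
wrist_force: [-8.2, -0.9, 0.9]
finger_gap: 0.172
```

```bash
python3 - <<'E'
from seg import *
st()
E
```

```text
clk 25.85 p [ 0.5982 -0.0074  0.0408] x [ 0.     0.003 -1.   ] z [0.994 0.107 0.001] F [-8.2 -0.9  0.9] M [-0.22  1.34 -0.07] gap 0.172 J [-0.075  0.653  1.542  0.004  0.947 -0.184]
```

Call:
{"fn": "play_rows", "kwargs": {"rot": [[0,0,0],[0,0,0],[0,0,0],[0,0,0],[0,0,0],[0,0,0],[0,0,0],[0,0,0]], "travel": [[0,0,0],[0,0,0],[0,0,0],[0,0,0],[0,0,0],[0,0,0],[0,0,0],[0,0,0]], "fingers": [0.64,0.62,0.6,0.58,0.55,0.5,0.45,0.4]}}

```text
clock: 26.52
position: [0.5991, -0.0074, 0.0413]
tool_rot: [-0.082, 1.566, 0.086]
wrist_force: [0.0, -0.4, 0.6]
finger_gap: 0.294
```

```bash
python3 - <<'E'
from seg import *
from cell import vision
import pickle
c=vision.capture("wrist");sc=vision.capture("scene")
s=st()
pickle.dump((s,c,sc),open("s6.pkl","wb"))
cv2.imwrite("pics/s6.png",np.hstack([cv2.resize(c["color"][:,:,::-1][0:150,330:480],(380,380)),cv2.resize(sc["color"][:,:,::-1][245:345,290:400],(420,380),interpolation=cv2.INTER_CUBIC)]))
E
```

```text
clk 26.62 p [ 0.599  -0.0074  0.0412] x [ 0.003  0.003 -1.   ] z [0.994 0.107 0.003] F [-0.2 -0.9 -0.7] M [ 0.03 -0.01  0.01] gap 0.299 J [-0.075  0.653  1.541  0.004  0.946 -0.184]
```

View pics/s6.png

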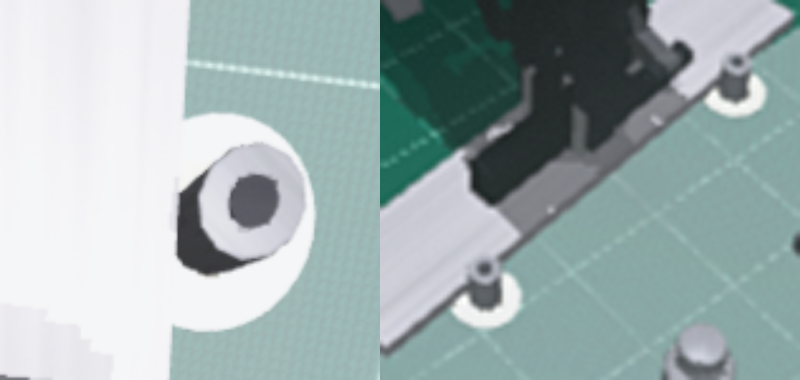

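Call:
{"fn": "play_rows", "kwargs": {"rot": [[0,0,0],[0,0,0],[0,0,0],[0,0,0],[0,0,0],[0,0,0],[0,0,0],[0,0,0]], "travel": [[0,0,0],[-0.1,0,0],[-0.4,0,0],[-0.9,0,0],[-1.5,0,0],[-2.2,0,0],[-2.8,0,0],[-3.2,0,0]], "fingers": [0.3,0.2,0.2,0.2,0.2,0.2,0.2,0.2]}}

```text
clock: 27.28
position: [0.5992, -0.0077, 0.1399]
tool_rot: [-0.082, 1.564, 0.086]
wrist_force: [-0.0, -0.6, 0.2]
finger_gap: 0.397
```

Call:
{"fn": "play_rows", "kwargs": {"rot": [[0,0,0],[0,0,0],[0,0,0],[0,0,0],[0,0,0],[0,0,0],[0,0,0],[0,0,0]], "travel": [[-0.2,0,-0.4],[-0.6,0,-1.2],[-1,0,-2.2],[-1.4,0,-3.3],[-1.8,0,-4.4],[-2,0,-5.4],[-2,0,-6.2],[-2,0,-6.6]], "fingers": [0.2,0.2,0.2,0.2,0.2,0.2,0.2,0.2]}}

```text
clock: 27.95
position: [0.3995, -0.0291, 0.1972]
tool_rot: [-0.082, 1.566, 0.086]
wrist_force: [-0.4, -0.3, 0.2]
finger_gap: 0.404
```

```bash
python3 - <<'E'
from seg import *
from cell import vision
import pickle
C={n:vision.capture(n) for n in("top","scene","wrist")}
s=st()
pickle.dump((s,C),open("e1.pkl","wb"))
cv2.imwrite("pics/e1t.png",cv2.resize(C["top"]["color"][:,:,::-1][180:250,250:410],None,fx=5,fy=5,interpolation=cv2.INTER_CUBIC))
cv2.imwrite("pics/e1s.png",cv2.resize(C["scene"]["color"][:,:,::-1][240:350,290:420],None,fx=5,fy=5,interpolation=cv2.INTER_CUBIC))
cv2.imwrite("pics/e1w.png",C["wrist"]["color"][:,:,::-1])
E
```

```text
clk 28.10 p [ 0.4017 -0.0291  0.1972] x [ 0.004  0.003 -1.   ] z [0.994 0.107 0.004] F [ 0.9  0.2 -0.3] M [-0.03 -0.01 -0.05] gap 0.404 J [-0.165  0.027  1.978  0.004  1.134 -0.274]
```

View pics/e1t.png

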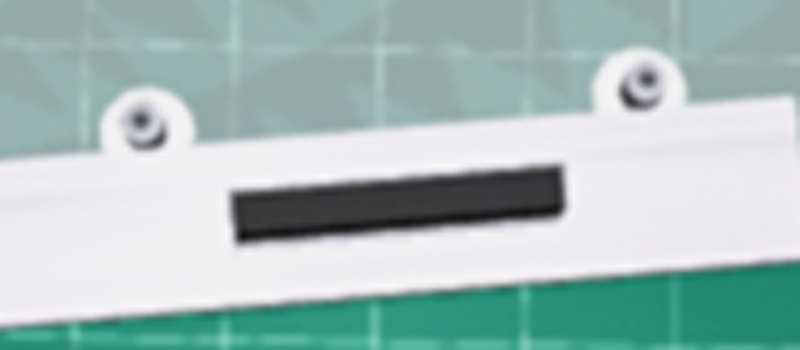

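View pics/e1s.png

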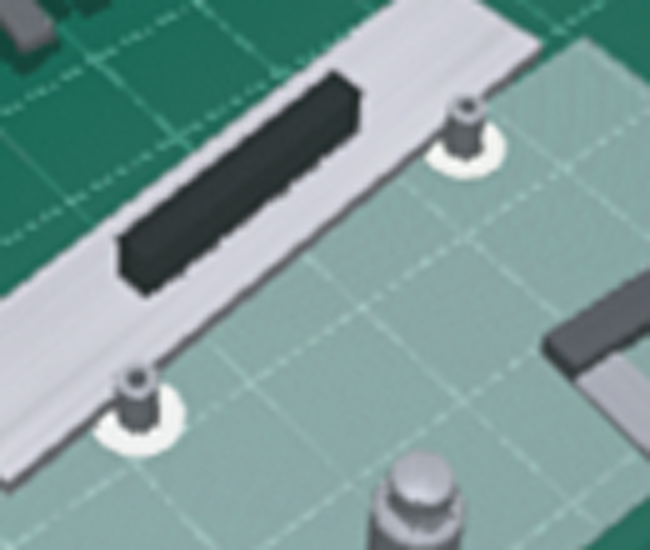

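View pics/e1w.png

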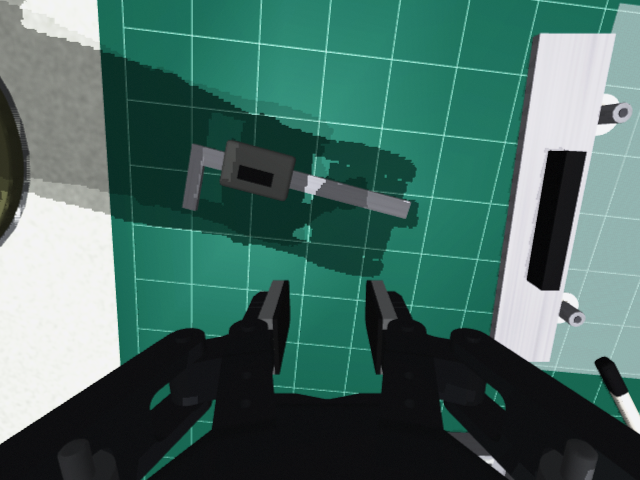

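```bash
python3 - <<'E'
from seg import *
import pickle
s,C=pickle.load(open("e1.pkl","rb")); C0=pickle.load(open("c0.pkl","rb"))
t=C["top"];im=t["color"].astype(float); sig=im[:,:,0]  # red: green mat low, plate high
pts=[]
for u in list(range(292,305))+list(range(310,364)):   # between studs avoiding dots
    col=sig[190:216,u]; 
    d=np.abs(np.diff(col)); k=np.argmax(np.diff(col)[5:])+5
    lo=col[k-3:k-1].mean(); hi=col[k+3:k+5].mean(); m=(lo+hi)/2
    for j in range(k-2,k+3):
        if col[j]<=m<col[j+1]: pts.append(ray(t,(u,190+j+(m-col[j])/(col[j+1]-col[j])),.013)[:2]); break
pts=np.array(pts); 
p=np.polyfit(pts[:,1],pts[:,0],1); res=pts[:,0]-np.polyval(p,pts[:,1]); print(len(pts),p,res.std())
def dist(S): return (S[0]-np.polyval(p,S[1]))/np.hypot(1,p[0])
# stud centre from dots in first image: white blob centroid
im0=C0["top"]["color"];hsv=cv2.cvtColor(im0,cv2.COLOR_RGB2HSV)
for (u,v) in((279,207),(378,199)):
    w=im0[v-12:v+13,u-13:u+14].min(2).astype(np.uint8); m=(w>190).astype(np.uint8)
    cs,_=cv2.findContours(m,cv2.RETR_EXTERNAL,cv2.CHAIN_APPROX_NONE); c=max(cs,key=cv2.contourArea); e=cv2.fitEllipse(c)
    uv=(e[0][0]+u-13,e[0][1]+v-12);X=ray(t,uv,.003)
    print(uv,e[1],X.round(4),"edge dist",dist(X[:2])*1e3)
print("heading",np.degrees(np.arctan(-p[0])))
print(np.abs(t["t"]-C0["top"]["t"]).max(),s["position"])
plan(s,[.62,-.19,.13],Rdown(5.94))
E
```

```text
67 [-0.10488459  0.62749894] 9.177293710488807e-05
(279.01688861846924, 206.25939273834229) (17.217599868774414, 18.246671676635742) [0.6258 0.0889 0.003 ] edge dist 7.590944530303355
(377.4836597442627, 198.31866073608398) (17.53612518310547, 17.646446228027344) [ 0.6448 -0.0945  0.003 ] edge dist 7.3490305846731365
heading 5.987552428475183
0.0 [ 0.40169568 -0.02914776  0.19724492]
rot [0.03, 0.04, -0.02] travel [2.25, -6.11, 6.66] deg 0.32196503758265216 mm 279.3780538710956
```

Call:
{"fn": "play_rows", "kwargs": {"rot": [[0,0,0],[0,0,0],[0,0,0],[0,0,0],[0,0,0],[0,0,0],[0,0,0],[0,0,0]], "travel": [[0.1,-0.6,0.6],[0.4,-1.6,1.7],[0.8,-2.6,2.8],[1.2,-3.6,3.9],[1.6,-4.5,4.9],[1.9,-5.3,5.7],[2.1,-5.8,6.3],[2.2,-6.1,6.6]], "fingers": [0.2,0.2,0.2,0.2,0.2,0.2,0.2,0.2]}}

```text
clock: 28.77
position: [0.6206, -0.1915, 0.1277]
tool_rot: [-0.081, 1.568, 0.086]
wrist_force: [-0.2, -0.4, -0.2]
finger_gap: 0.399
```

Call:
{"fn": "play_rows", "kwargs": {"rot": [[0,0,0],[0,0,0],[0,0,0],[0,0,0],[0,0,0],[0,0,0],[0,0,0],[0,0,0]], "travel": [[0,0,0],[0,0,0],[0,0,0],[0,0,0],[0,0,0],[0,0,0],[0,0,0],[0,0,0]], "fingers": [0.2,0.2,0.2,0.2,0.2,0.2,0.2,0.2]}}

```text
clock: 29.43
position: [0.6182, -0.1895, 0.1309]
tool_rot: [-0.082, 1.566, 0.087]
wrist_force: [-1.0, 0.7, 0.5]
finger_gap: 0.396
```

```bash
python3 - <<'E'
from seg import *
from cell import vision
import pickle
s=st()
c=vision.capture("wrist");pickle.dump((s,c),open("e2.pkl","wb"))
cv2.imwrite("pics/e2.png",c["color"][:,:,::-1])
E
```

```text
clk 29.43 p [ 0.6182 -0.1895  0.1309] x [ 0.003  0.003 -1.   ] z [0.994 0.107 0.003] F [-1.   0.7  0.5] M [ 0.02  0.02 -0.04] gap 0.396 J [-0.355  0.626  1.343  0.004  1.171 -0.464]
```

View pics/e2.png

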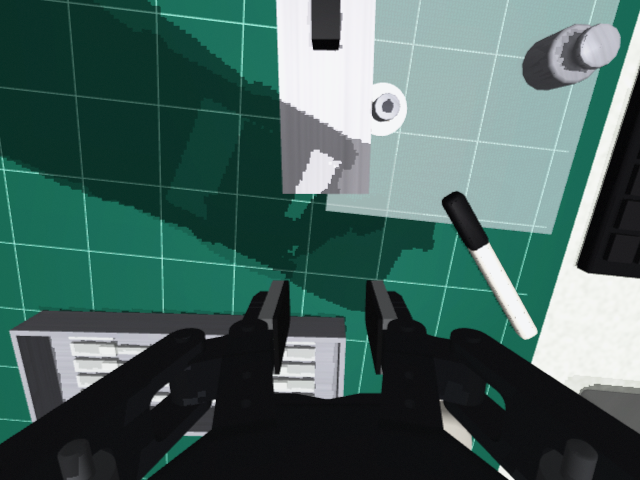

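Call:
{"fn": "play_rows", "kwargs": {"rot": [[0,0,0],[0,0,0],[0,0,0],[0,0,0],[0,0,0],[0,0,0],[0,0,0],[0,0,0]], "travel": [[0,0.5,0],[0,1.4,0],[0,2.4,0],[0,3.4,0],[0,4.4,0],[0,5.3,0],[0,5.9,0],[0,6.15,0]], "fingers": [0.2,0.2,0.2,0.2,0.2,0.2,0.2,0.2]}}

```text
clock: 30.15
position: [0.598, -0.0033, 0.1312]
tool_rot: [-0.083, 1.567, 0.089]
wrist_force: [0.3, -0.5, -0.2]
finger_gap: 0.396
```

Call:
{"fn": "play_rows", "kwargs": {"rot": [[0,0,0],[0,0,0],[0,0,0],[0,0,0],[0,0,0],[0,0,0],[0,0,0],[0,0,0]], "travel": [[0,0,0],[0,0,0],[0,0,0],[0,0,0],[0,0,0],[0,0,0],[0,0,0],[0,0,0]], "fingers": [0.2,0.2,0.2,0.2,0.2,0.2,0.2,0.2]}}

```text
clock: 30.82
position: [0.5985, -0.0064, 0.131]
tool_rot: [-0.082, 1.567, 0.086]
wrist_force: [0.7, -0.0, 0.7]
finger_gap: 0.401
```

```bash
python3 - <<'E'
from seg import *
from cell import vision
import pickle
s=st()
c=vision.capture("wrist");pickle.dump((s,c),open("e3.pkl","wb"))
a=pickle.load(open("e2.pkl","rb"))[1]["color"]
f=lambda im:cv2.resize(im[60:160,335:435,::-1],(400,400),interpolation=cv2.INTER_CUBIC)
cv2.imwrite("pics/e3.png",np.hstack([f(c["color"]),f(a)]))
E
```

```text
clk 30.82 p [ 0.5985 -0.0064  0.131 ] x [ 0.002  0.003 -1.   ] z [0.994 0.107 0.002] F [ 0.7 -0.   0.7] M [ 0.05  0.02 -0.  ] gap 0.401 J [-0.073  0.527  1.5    0.004  1.112 -0.182]
```

View pics/e3.png

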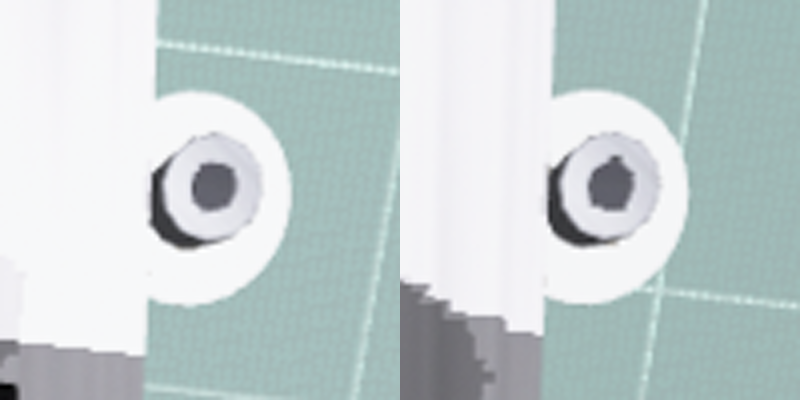

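```bash
python3 - <<'E'
from seg import *
import pickle
for n in("e3.pkl","e2.pkl"):
    s,c=pickle.load(open(n,"rb")); im=c["color"].astype(float); R=Ro.from_rotvec(s["tool_rot"]).as_matrix()
    # edge: rows 62..78 and 138..140 where mat adjacent; red channel drop
    P=[]
    for v in list(range(62,80))+list(range(138,143)):
        row=im[v,360:385,0]; k=np.argmin(np.diff(row)); hi=row[k-3:k-1].mean() if k>3 else row[:2].mean(); lo=row[k+3:k+5].mean(); m=(hi+lo)/2
        for j in range(max(k-2,0),k+3):
            if row[j]>=m>row[j+1]: P.append((360+j+(row[j]-m)/(row[j]-row[j+1]),v));break
    P=np.array(P);p=np.polyfit(P[:,1],P[:,0],1);print(n,len(P),p.round(4),(P[:,0]-np.polyval(p,P[:,1])).std().round(3))
    W=np.array([ray(c,(np.polyval(p,v),v),.013) for v in(62,142)])
    # stud top: light-gray disc: pixels between 150..235 neutral bluish near
    u0,v0=(388,106)
    sub=c["color"][v0-20:v0+21,u0-20:u0+21].astype(np.uint8); g=sub.min(2)
    m=((g<228)&(sub.max(2).astype(int)-g<25)).astype(np.uint8)  # stud dark+grey vs white dot
    cs,_=cv2.findContours(m,cv2.RETR_LIST,cv2.CHAIN_APPROX_NONE); cs=[k for k in cs if 150<cv2.contourArea(k)<900]
    for k in cs:
        e=cv2.fitEllipse(k); print("  ell",(e[0][0]+u0-20,e[0][1]+v0-20),e[1],cv2.contourArea(k), "xmax",k[:,0,0].max()+u0-20)
    d=(W[0]-W[1])[:2];d/=np.linalg.norm(d);nn=np.array([d[1],-d[0]])
    # silhouette: use inner dark hole centroid
    hole=(g<130)&(np.hypot(*np.mgrid[-20:21,-20:21])<7); yy,xx=np.nonzero(hole); uv=(xx.mean()+u0-20,yy.mean()+v0-20)
    X=ray(c,uv,.027)[:2]; print("  hole",np.round(uv,2),len(xx),"dist mm",(nn@(X-W[0][:2])*1e3).round(2))
E
```

```text
e3.pkl 23 [-3.230000e-02  3.758571e+02] 0.129
  ell (384.27238273620605, 109.23921585083008) (15.012678146362305, 22.207700729370117) 171.5 xmax 395
  ell (385.5308494567871, 107.74035263061523) (25.606735229492188, 30.90448760986328) 616.0 xmax 400
  hole [387.94 106.  ] 99 dist mm 7.75
e2.pkl 23 [-3.590000e-02  3.754524e+02] 0.091
  ell (384.8155765533447, 107.37370300292969) (26.249107360839844, 30.98067283630371) 631.5 xmax 400
  hole [387.21 105.82] 101 dist mm 7.8
```

```bash
python3 - <<'E'
from seg import *
import pickle
s,C=pickle.load(open("e1.pkl","rb")); C0=pickle.load(open("c0.pkl","rb"))
d=np.abs(C["top"]["color"].astype(int)-C0["top"]["color"]).max(2)
for n,(u0,u1,v0,v1) in dict(tape=(165,220,118,168),square=(255,315,115,162),weight=(345,372,125,155),marker=(400,465,120,175),bottle=(475,520,140,185),caliper_tip=(320,340,285,330)).items(): print(n,(d[v0:v1,u0:u1]>40).sum())
from cell import manip
st(); print(manip.job_done())
E
```

```text
tape 0
square 0
weight 0
marker 0
bottle 0
caliper_tip 834
clk 30.87 p [ 0.5985 -0.0063  0.1311] x [ 0.002  0.003 -1.   ] z [0.994 0.107 0.003] F [-0.4  0.   0.2] M [ 0.01 -0.02  0.01] gap 0.400 J [-0.073  0.527  1.5    0.004  1.112 -0.182]
the job is handed in; nothing more can be done
None
```

I handed the job in at 30.9 s. The guide lies flat on the mat, rib up, with one long edge against both studs from the robot's side, and the open gripper is about 9 cm above it.

**What I did:**
- I pinched the guide by its upper strip, lifted it out of the rack and set its lower edge on the mat.
- I tilted it to about 31°, eased the fingers out, and it dropped flat over the last few millimetres, clear of the studs. I let go of it there.
- I took it again by the rib, turned and slid it to the studs, and backed off to about 8 N, which includes the mat drag, before letting go.

**Last checks:**
- **Contact:** while pushing, the guide stopped moving at 11.8 N with almost no twist at the wrist (−0.06 N m), so both studs were sharing the load. Close wrist pictures after release put the edge 7.75 mm (left) and 7.80 mm (right) from the stud axes. True contact is 8.0 mm, so that is within the calibration error.
- **Top camera:** it gave 7.6 mm and 7.35 mm. That agrees about touching, but the two sides differ by 0.24 mm.
- **Bystanders:** comparing top pictures before and after shows no change at the tape, square, weight, marker or bottle. The same check on the caliper was inconclusive because the gripper and its shadow covered it in the after picture. The caliper looks undisturbed in the wrist pictures, and I saw no sign of touching it.

**Departure from "slide":** during part of the first turn and approach by the rib, the wrist was carrying the guide's full weight (about 4 N). It was therefore lifted a fraction of a millimetre, still flat, rather than dragging. In another part it was pressed down with about 8 N. I corrected the height before the final approach, and the last stretch to the studs was a true slide on the mat.

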